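# Tip a barrow of metal offcuts into the scrap tray and tally it

### The job

Clear the metal offcuts off the bench: load every one that is there into the pan of the small tipping barrow, then lift its red handle so that the whole load tips forward over the wheel into the scrap tray, and lower the barrow back fully onto its legs. Finally swing the red-pegged lever of the blue tally counter right to its stop and let it spring back. Leave the pliers, the scraper and the mint tool case where they lie.

Things in the scene. Friction and masses are not known exactly. Their poses are not given: they have to be found in the camera images.
- flat_bar_mid (a point): Solid copper flat bar, 80 long x 25 wide x 14 high. Loose, lies on the bench; listed point at its centre, half-way up; x along its length, z up as it first lies. May be absent (None from the start).
- square_bar_mid (a point): Solid brass square bar, 75 x 18 x 18. Loose, lies on the bench; listed point at its centre, half-way up; x along its length, z up as it first lies. May be absent (None from the start).
- channel_mid (a point): Aluminium U channel, 80 long x 24 wide x 20 high, walls 3, open side up. Loose, lies on the bench; listed point at its centre, half-way up; x along its length, z up as it first lies. May be absent (None from the start).
- tube_mid (a point): Dark steel square tube, 70 long x 22 x 22, wall 3. Loose, lies on the bench; listed point at its centre, half-way up; x along its length, z up as it first lies. May be absent (None from the start).
- beam_mid (a point): Brass I-beam length, 75 long x 22 wide x 22 high, flanges 5 thick. Loose, lies on the bench; listed point at its centre, half-way up; x along its length, z up as it first lies. May be absent (None from the start).
- short_bar_mid (a point): Short solid aluminium square bar, 65 x 20 x 20. Loose, lies on the bench; listed point at its centre, half-way up; x along its length, z up as it first lies. May be absent (None from the start).
- barrow (a joint): Tip angle of the mint-green barrow about its fixed axle: 0 on its legs, grows as the handle is lifted, stop at 1.3 rad. Damped, with a light return spring: let go, it sinks back to 0 by itself. Lifting takes under 10 N at the handle. Load starts to slide out at about 0.8 and is all out by about 1.25 to 1.3.
- axle (a point): Centre of the barrow's wheel axle, 85 mm above the bench, fixed. x is the horizontal direction in which the load tips, y along the axle, z up. The barrow turns about y here; the wheel stands on a fixed wooden block.
- barrow_handle (a point): Middle of the red round crossbar that is the barrow's handle: 16 mm thick, 110 mm clear between its two side shafts, lying parallel to the axle. At rest 215 mm behind the axle and 135 mm above the bench, 83 mm behind the pan's rear wall; follows the tip. Frame turns with the barrow (x forward, y along the bar). It can be gripped from straight above and turns in the grip as the barrow tips.
- pan_floor (a point): Centre of the barrow pan's inner floor, 65 mm behind the axle and about 115 mm above the bench at rest; frame turns with the barrow (x towards the nose, y along the axle, z up at rest). Floor 130 long (x) x 200 wide (y) inside, rising 0.1 rad towards the front at rest; rear and side walls 55 high, rims at about 170 mm above the bench; front ends in a nose ramp 55 long that rises 20 degrees more, with no front wall.
- tray_floor (a point): Centre of the inner floor of the grey scrap tray fixed in front of the barrow, 4 mm above the bench, 142 mm ahead of the axle; x as for the axle. Inside 172 (x) x 262 (y); walls 45 high, far wall 70.
- tally_lever (a joint): Angle of the tally counter's lever: 0 at rest, grows anticlockwise seen from above, stop at 1.0 rad. Sprung: returns to 0 when let go; takes about 1 N to start and 3 N at the stop, at the peg.
- lever_pivot (a point): Pivot of the lever, on the top centre of the blue counter box (90 x 90 x 45 high, fixed), 49 mm above the bench; the lever swings about the vertical through it.
- lever_peg (a point): Red upright peg at the end of the lever, 14 mm thick, 75 mm from the pivot; the point is 83 mm above the bench, the peg's top 103 mm, the lever bar under it at 53 to 59 mm. Follows the lever; x points from the pivot outwards.
- pliers: Red-handled pliers lying on the bench, 175 long, 14 high. Not to be moved.
- scraper: Scraper with orange handle and flat steel blade, 200 long, 16 high. Not to be moved.
- tool_case: Mint hard-shell tool case, 170 x 80 x 50 high. Not to be moved.

How it is judged:
By the outcome, as a careful person would: the job done as asked, in the order asked, and still so for the second after the job is handed in, with the robot touching nothing.
Of flat_bar, square_bar, channel, tube, beam, short_bar only 4 to 6 are there at a start; the rules pass over those that are not, and their reading is None.
At some moment in a run one of flat_bar, square_bar, channel, tube, beam, short_bar may be knocked a few centimetres aside while the robot is not near it.
Once in a run the grip may slacken for a moment while it holds something.
It also fails if it takes over 210 s, if anything falls off the work surface, if the arm or the gripper's body presses on something with over 40 N, if the wrist force passes 120 N, or if a joint passes its speed limit or range.

### The arm

A 6-joint arm with a two-finger parallel gripper is mounted at the origin on the work surface. World frame = base frame: x ahead of the robot, y to its left, z up, the work surface at z = 0. Lengths are in m, angles in rad, forces in N, time in s.
With the tool pointing down it reaches from about 0.325 to 0.775 m from the base axis. Payload 9.3 kg.
Tool frame: the origin (TCP) lies midway between the tips of the shut fingers; the grasp point (between the pads) lies 19 mm behind it; y points along the fingers, x is the direction in which the jaws open and shut, and the axes are right-handed (so a half turn about y gives the same grasp; the last joint's range is limited). The gripper opens to 85 mm and grips with 20 to 120 N. Pads are 22 mm wide; open, the fingers measure 114 mm over their backs; the gripper's body (76 mm by 85 mm) begins 54 mm behind the grasp point. The pads swing forward as they close: fully open they stand 13 mm farther back than shut.
Start: joints at [1.154, 0.259, 0.021, 1.334, 0, 1.418], TCP at [0.143, 0.531, 0.231] pointing down, gripper open.
Joint ranges: [-3.04, 3.04], [-0.91, 1.82], [-1.04, 1.36], [-1.92, 1.95], [-1.52, 1.45], [-3.14, 3.14]. Speed limits (rad/s): [2.22, 2.22, 2.79, 3.14, 3.14, 3.14].

### API

Orientations are given as a rotation vector (axis times angle).
In Python, from station import r, eyes, job gives the robot as it stands.
- The arm moves only by the shell command python3 -m inch 'ROWS'. ROWS is JSON, a list of rows, each an object with "claw": the closure, from 0 (fully open) to 1 (shut); "dp": the shift along the tool's x, y, z normalised to -1 to 1, where 1 is 40 cm, a list of three; "rotation": the turn, a rotation vector about the tool's x, y, z normalised to -1 to 1, where 1 is 2 rad, a list of three. A call has 1 to 12 rows; each row is the pose to reach, as a shift and turn from the pose commanded when the call began, along the tool's axes at that moment; what a row does not reach only later rows make up. A row lasts 1/8 s, in which the tool goes at most 62.5 mm and 10.7 degrees, less where a joint would pass 70% of its speed; a pose out of reach is approached as far as the arm can. A call with a number of a shift or a turn outside -1 to 1 is refused whole. A call with a gripper value outside its range is refused whole. The fingers move at their own pace and stop on an object; the grip force is fixed at half the most. Time passes only in rows, so rows that repeat a pose let the fingers close. It gives the time, the measured TCP pose, the force and the opening at its end, in the units of the state.
- r.sense(): the state, without advancing time (a new reading comes with each control period).
- eyes.grab_frame(name): name is "scene" or "side" or "wrist"; returns a dict with "img" (384x512x3 uint8, red, green, blue), "K" (3x3 intrinsics, pixels), "cam_to_world" (4x4, takes a point from camera to world coordinates). Camera axes: x right, y down, z forward; pixel columns grow to the right and rows downward; lengths in m; the calibration is good to about 2 mm. A picture is of the moment at which its call begins. There is no depth.
- job.finish_job(): hands the job in, once; it reports no verdict.
The state is a dict: "time": time; "joints": joint angles; "dq": joint speeds; "joint_efforts": joint torques, N m; "position": TCP position; "tcp_rot": TCP orientation; "ft_force": force on the tool from outside, world axes, zero at the start; "ft_torque": the same for the moment, N m; "width": finger opening in m.
Only numpy, scipy, OpenCV 4.12 (cv2) and the standard library are available. Lean on these libraries where they do the work, as an engineer would, in place of code of your own. Each camera call takes 0.05 s, during which the arm holds its last target.

## Working session

There is one attempt and no reset: what is moved stays moved. The work goes in short steps, Python scripts to look and compute and a shell command to move; the robot and the scene stay as the last step left them, time stands still between calls to the robot, and variables do not carry over. Pictures are saved under pics/ and viewed, and the job is handed in when it is done.

```bash
ls; mkdir -p pics
python3 - <<'E'
from station import r, eyes, job
import cv2,numpy as np
for n in ["scene","side","wrist"]:
    f=eyes.grab_frame(n); cv2.imwrite(f"pics/{n}0.png",f["img"][:,:,::-1]); print(n,f["K"].tolist(),np.round(f["cam_to_world"],3).tolist())
print(r.sense())
E
```

```text
pics
scene [[429.272737475005, 0.0, 246.44095925096502], [0.0, 429.272737475005, 189.57898959998815], [0.0, 0.0, 1.0]] [[0.548, 0.694, -0.467, 1.2], [0.836, -0.452, 0.31, -0.432], [0.004, -0.56, -0.828, 1.294], [0.0, 0.0, 0.0, 1.0]]
side [[401.7761660883657, 0.0, 248.3182247895229], [0.0, 401.7761660883657, 190.4294831077372], [0.0, 0.0, 1.0]] [[0.766, -0.414, 0.492, 0.034], [-0.643, -0.52, 0.563, -0.565], [0.023, -0.747, -0.664, 0.785], [0.0, 0.0, 0.0, 1.0]]
wrist [[326.73803427820485, 0.0, 247.99932946987536], [0.0, 326.73803427820485, 194.89558317904985], [0.0, 0.0, 1.0]] [[0.26, 0.918, 0.3, 0.066], [0.966, -0.246, -0.083, 0.551], [-0.002, 0.311, -0.95, 0.373], [0.0, 0.0, 0.0, 1.0]]
{'time': 0.15, 'joints': array([ 1.15439867e+00,  2.59035316e-01,  2.09658370e-02,  1.33370198e+00,
       -4.68698206e-05,  1.41817709e+00]), 'dq': array([-0.00096701, -0.00071159,  0.00220326, -0.00030814,  0.00105723,
       -0.00059543]), 'joint_efforts': array([ 2.49346143e-03, -5.55972075e+01,  3.44661319e+01,  1.13705336e-02,
       -1.99121987e-04,  2.11487685e-05]), 'position': array([0.14334558, 0.53077837, 0.23083173]), 'tcp_rot': array([-1.32302937, -1.01209919,  1.01348656]), 'ft_force': array([0.21110935, 0.40499478, 0.50687404]), 'ft_torque': array([-0.00884771,  0.00651769, -0.0249692 ]), 'width': 0.08545548870186821}
```

View pics/scene0.png

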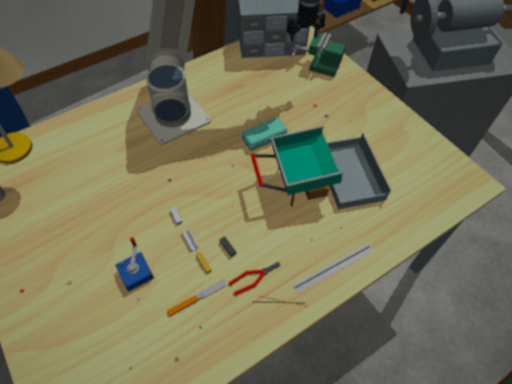

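View pics/side0.png

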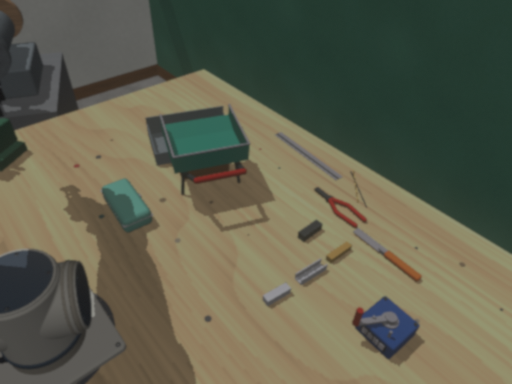

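View pics/wrist0.png

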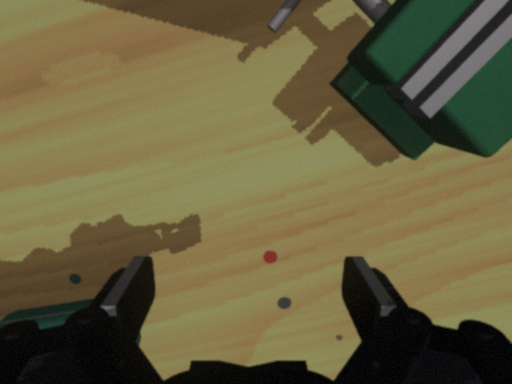

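Run:
```python
import cv2
a=cv2.imread("pics/scene0.png")[190:330,100:300]; cv2.imwrite("pics/z1.png",cv2.resize(a,None,fx=4,fy=4,interpolation=3))
a=cv2.imread("pics/side0.png")[170:370,220:440]; cv2.imwrite("pics/z2.png",cv2.resize(a,None,fx=3,fy=3,interpolation=3)[:600])
a=cv2.imread("pics/scene0.png")[100:220,230:400]; cv2.imwrite("pics/z3.png",cv2.resize(a,None,fx=4,fy=4,interpolation=3))
```

```text
(no output)
```

View pics/z1.png

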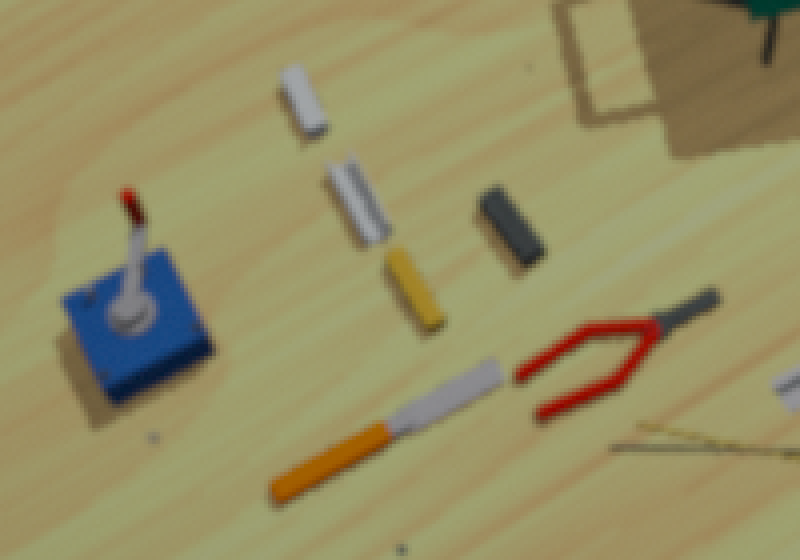

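View pics/z2.png

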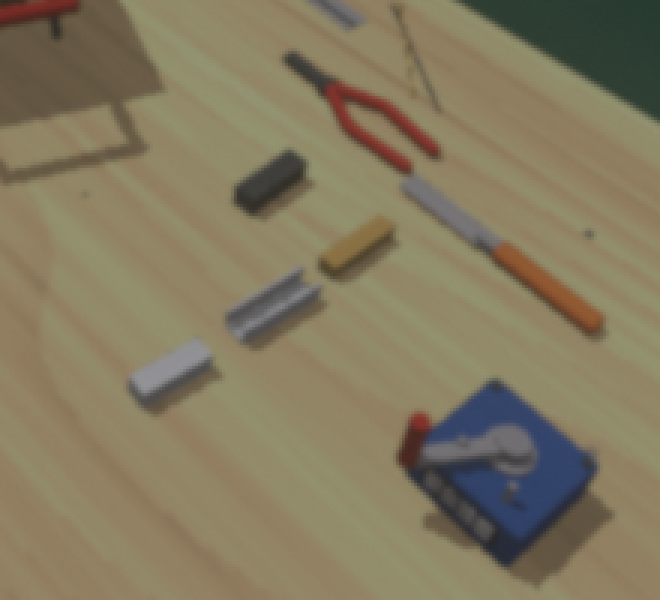

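View pics/z3.png

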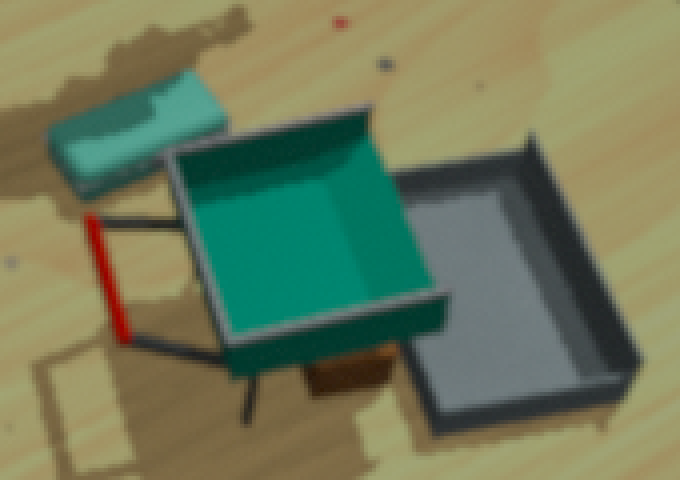

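```bash
cat > h.py <<'E'
import numpy as np, cv2
from station import r, eyes
def ray(f,u,v):
    K=np.array(f["K"]);T=np.array(f["cam_to_world"])
    d=T[:3,:3]@np.linalg.solve(K,[u,v,1.]); return T[:3,3],d
def onz(f,u,v,z):
    o,d=ray(f,u,v); return o+d*(z-o[2])/d[2]
def tri(r1,r2):
    A=[];b=[]
    for o,d in (r1,r2):
        d=d/np.linalg.norm(d);P=np.eye(3)-np.outer(d,d);A.append(P);b.append(P@o)
    p=np.linalg.solve(sum(A),sum(b)); g=[np.linalg.norm(A[i]@p-b[i]) for i in (0,1)]
    return p,max(g)
def proj(f,p):
    K=np.array(f["K"]);T=np.array(f["cam_to_world"])
    c=T[:3,:3].T@(np.array(p)-T[:3,3]);q=K@c;return q[:2]/q[2]
E
python3 - <<'E'
from h import *
S=cv2.imread("pics/scene0.png");D=cv2.imread("pics/side0.png")
f=eyes.grab_frame("scene");g=eyes.grab_frame("side")
def comp(mask,seed=None):
    n,l,st,c=cv2.connectedComponentsWithStats(mask.astype(np.uint8)); 
    return [(st[i,4],c[i].round(1).tolist(),st[i,:4].tolist()) for i in range(1,n) if st[i,4]>15]
for nm,I in(("scene",S),("side",D)):
    h=cv2.cvtColor(I,cv2.COLOR_BGR2HSV);H,s,v=[h[...,i].astype(int) for i in range(3)]
    print(nm,"red",comp(((H<6)|(H>174))&(s>170)&(v>70)))
    print("grey",[c for c in comp((s<60)) if c[0]<1500])
    print("brass",comp((H>18)&(H<28)&(s>130)))
    print("blue",comp((H>105)&(H<125)&(s>150)))
E
```

```text
scene red [(np.int32(91), [256.7, 170.2], [252, 154, 11, 32]), (np.int32(172), [248.8, 279.4], [230, 270, 35, 24])]
grey [(np.int32(16), [280.6, 121.2], [274, 117, 13, 12]), (np.int32(67), [4.5, 135.2], [0, 125, 12, 22]), (np.int32(33), [264.1, 155.5], [256, 154, 19, 3]), (np.int32(51), [273.5, 186.8], [264, 184, 21, 7]), (np.int32(41), [1.3, 194.0], [0, 188, 5, 13]), (np.int32(130), [175.5, 214.5], [170, 206, 12, 18]), (np.int32(200), [189.6, 239.4], [181, 228, 17, 24]), (np.int32(135), [227.5, 245.8], [220, 237, 16, 19]), (np.int32(909), [332.0, 267.9], [292, 244, 81, 49]), (np.int32(237), [132.5, 261.6], [115, 246, 37, 30]), (np.int32(60), [271.2, 267.2], [264, 263, 16, 11]), (np.int32(21), [142.0, 283.6], [132, 278, 21, 12]), (np.int32(242), [211.3, 288.8], [196, 279, 31, 20]), (np.int32(255), [3.8, 370.4], [0, 346, 13, 38])]
brass [(np.int32(791), [14.6, 147.5], [0, 132, 32, 32]), (np.int32(137), [203.0, 262.1], [196, 252, 15, 21])]
blue [(np.int32(433), [340.6, 5.9], [324, 0, 37, 17]), (np.int32(788), [10.3, 112.3], [0, 88, 28, 45]), (np.int32(572), [134.4, 272.7], [117, 253, 35, 37])]
side red [(np.int32(97), [218.6, 174.7], [196, 170, 48, 11])]
grey [(np.int32(595), [308.7, 156.0], [275, 132, 67, 49]), (np.int32(427), [128.5, 210.4], [100, 178, 53, 55]), (np.int32(127), [295.6, 196.3], [272, 179, 51, 37]), (np.int32(65), [322.0, 192.9], [315, 188, 15, 11]), (np.int32(17), [100.9, 215.8], [99, 214, 5, 5]), (np.int32(259), [309.7, 229.2], [299, 219, 24, 22]), (np.int32(299), [369.8, 240.6], [353, 228, 35, 27]), (np.int32(453), [310.0, 271.3], [295, 258, 33, 27]), (np.int32(387), [276.4, 293.3], [263, 282, 29, 24]), (np.int32(998), [382.0, 326.8], [355, 295, 65, 65]), (np.int32(28), [207.4, 318.2], [205, 316, 6, 6])]
brass []
blue []
```

```bash
cat > m.py <<'E'
from h import *
f=eyes.grab_frame("scene");g=eyes.grab_frame("side")
P={"short":((175.5,214.5),(276.4,293.3)),"chan":((189.6,239.4),(310,271.3)),"brass":((203,262.1),(339,251.5)),"tube":((227.5,245.8),(310.5,229.7)),"handle":((256.7,170.2),(219.5,175)),
"shaftend1":((252.6,154.5),(246,171)),"peg_top":((131.8,239),(359.5,310))}
for k,(a,b) in P.items():
    p,e=tri(ray(f,*a),ray(g,*b)); print(k,p.round(4),"res",round(e,4))
# ends via scene at z
S=f["img"][:,:,::-1].copy();h=cv2.cvtColor(S,cv2.COLOR_BGR2HSV);H,s,v=[h[...,i].astype(int) for i in range(3)]
def ax(mask,box,z):
    x,y,w,hh=box; ys,xs=np.nonzero(mask[y:y+hh,x:x+w]); q=np.array([onz(f,a+x,b+y,z)[:2] for a,b in zip(xs,ys)])
    c=q.mean(0);u,sv,vt=np.linalg.svd(q-c); d=vt[0]; t=(q-c)@d; w2=(q-c)@vt[1]
    return c.round(4),round(np.degrees(np.arctan2(d[1],d[0]))%180,1),round(np.ptp(t),3),round(np.ptp(w2),3)
print("short",ax(s<60,(168,204,16,22),.010))
print("chan",ax(s<60,(179,226,21,28),.010))
print("brass",ax((H>18)&(H<28)&(s>130),(194,250,19,25),.009))
print("tube",ax(s<60,(218,235,20,23),.011))
red=((H<6)|(H>174))&(s>170)&(v>70)
print("handle",ax(red,(250,152,15,36),.135))
print("boxblue",ax((H>105)&(H<125)&(s>150),(110,240,50,60),.03))
for uv in ((131.5,237.5),(134,243)): print(onz(f,*uv,.098), onz(f,*uv,.083))
print("pivot",onz(f,132.5,268.5,.06))
# rims of pan (z .17): from z3 crop/4+(230,100)
for n,(a,b) in {"rearL":(170,152),"rearR":(225,345),"frontL":(370,107),"frontR":(447,295)}.items(): print(n,onz(f,230+a/4,100+b/4,.17).round(3))
for n,(a,b) in {"h1":(92,217),"h2":(124,340)}.items(): print(n,onz(f,230+a/4,100+b/4,.135).round(3))
E
python3 m.py
```

```text
short [ 0.4315 -0.2162  0.0128] res 0.0002
chan [ 0.5392 -0.2202  0.0066] res 0.0008
brass [ 0.6373 -0.2252  0.0108] res 0.0002
tube [ 0.633  -0.1299  0.0143] res 0.001
handle [0.4976 0.0764 0.1329] res 0.0023
shaftend1 [0.5072 0.0275 0.2075] res 0.0366
peg_top [ 0.487  -0.3855  0.0986] res 0.0006
short (array([ 0.4296, -0.2154]), np.float64(172.7), np.float64(0.076), np.float64(0.025))
chan (array([ 0.5408, -0.2214]), np.float64(175.0), np.float64(0.089), np.float64(0.03))
brass (array([ 0.6364, -0.225 ]), np.float64(177.0), np.float64(0.079), np.float64(0.021))
tube (array([ 0.6313, -0.1282]), np.float64(0.5), np.float64(0.073), np.float64(0.023))
handle (array([0.5008, 0.0731]), np.float64(158.8), np.float64(0.134), np.float64(0.011))
boxblue (array([ 0.5595, -0.4269]), np.float64(9.3), np.float64(0.107), np.float64(0.097))
[ 0.48145477 -0.38457671  0.098     ] [ 0.47244412 -0.3839805   0.083     ]
[ 0.50323556 -0.38618733  0.098     ] [ 0.49449819 -0.38561132  0.083     ]
pivot [ 0.55874739 -0.42583914  0.06      ]
rearL [0.437 0.181 0.17 ]
rearR [0.625 0.101 0.17 ]
frontL [0.49  0.358 0.17 ]
frontR [0.684 0.281 0.17 ]
h1 [0.437 0.101 0.135]
h2 [0.558 0.051 0.135]
```

```bash
cat > go.py <<'E'
# usage: go.py x y z yawdeg  -> dp & rotation for tool-down pose with jaw axis at yaw (mod 180)
import sys,numpy as np
from scipy.spatial.transform import Rotation as Ro
from station import r
s=r.sense();R0=Ro.from_rotvec(s["tcp_rot"]);p=np.array(s["position"])
x,y,z,yaw=map(float,sys.argv[1:5])
best=None
for k in (0,180):
    a=np.radians(yaw+k);X=np.array([np.cos(a),np.sin(a),0]);Y=np.array([0,0,-1.]);M=Ro.from_matrix(np.stack([X,Y,np.cross(X,Y)],1))
    rv=(R0.inv()*M).as_rotvec()
    print("opt",k,"rot",(rv/2).round(3),"rows",int(np.ceil(np.degrees(np.linalg.norm(rv))/10.7)),"q6 %.2f"%s["joints"][5])
d=np.array([x,y,z])-p
print("dp",(R0.inv().apply(d)/.4).round(4),"dist mm",(np.linalg.norm(d)*1000).round())
print("R0 x",R0.apply([1,0,0]).round(3),"y",R0.apply([0,1,0]).round(3),"z",R0.apply([0,0,1]).round(3),"pos",p.round(4),"t",s["time"],"F",np.round(s["ft_force"],1),"w",round(s["width"],4))
E
python3 go.py .432 -.216 .15 84
python3 - <<'E'
from h import *
f=eyes.grab_frame("scene")
for uv in((225,281),(229.5,284.5)):print(onz(f,*uv,.01))
E
```

```text
opt 0 rot [-0.   -0.08 -0.  ] rows 1 q6 1.42
opt 180 rot [ 0.     1.491 -0.   ] rows 16 q6 1.42
dp [-1.6145  0.2033 -1.1835] dist mm 805.0
R0 x [ 0.261  0.965 -0.   ] y [-0. -0. -1.] z [-0.965  0.261  0.   ] pos [0.1434 0.5309 0.2311] t 0.35 F [ 0.6 -0.6  0.7] w 0.0855
[ 0.73100487 -0.19954725  0.01      ]
[ 0.74860331 -0.19381021  0.01      ]
```

```bash
python3 -m inch '[{"claw":0,"dp":[-0.739,-0.047,-0.916],"rotation":[0,-0.08,0]},{"claw":0,"dp":[-0.739,-0.047,-0.916],"rotation":[0,-0.08,0]},{"claw":0,"dp":[-0.739,-0.047,-0.916],"rotation":[0,-0.08,0]},{"claw":0,"dp":[-0.739,-0.047,-0.916],"rotation":[0,-0.08,0]},{"claw":0,"dp":[-0.739,-0.047,-0.916],"rotation":[0,-0.08,0]},{"claw":0,"dp":[-0.739,-0.047,-0.916],"rotation":[0,-0.08,0]},{"claw":0,"dp":[-0.739,-0.047,-0.916],"rotation":[0,-0.08,0]},{"claw":0,"dp":[-0.739,-0.047,-0.916],"rotation":[0,-0.08,0]},{"claw":0,"dp":[-0.739,-0.047,-0.916],"rotation":[0,-0.08,0]},{"claw":0,"dp":[-0.739,-0.047,-0.916],"rotation":[0,-0.08,0]}]'; python3 go.py .432 -.216 .15 84
```

```text
time: 1.65
position: [0.4198, 0.1502, 0.25]
tcp_rot: [-1.256, -1.132, 1.132]
ft_force: [0.9, 0.4, -0.4]
width: 0.0855
opt 0 rot [-0.  0.  0.] rows 1 q6 0.26
opt 180 rot [ 0.    -1.571  0.   ] rows 17 q6 0.26
dp [-0.9074  0.2499 -0.1258] dist mm 380.0
R0 x [0.104 0.995 0.   ] y [-0.  0. -1.] z [-0.995  0.104  0.   ] pos [0.4198 0.1502 0.25  ] t 1.65 F [ 0.9  0.4 -0.4] w 0.0855
```

```bash
python3 -m inch '[{"claw":0,"dp":[-0.45,0.1,-0.06],"rotation":[0,0,0]},{"claw":0,"dp":[-0.907,0.25,-0.126],"rotation":[0,0,0]},{"claw":0,"dp":[-0.907,0.25,-0.126],"rotation":[0,0,0]},{"claw":0,"dp":[-0.907,0.25,-0.126],"rotation":[0,0,0]},{"claw":0,"dp":[-0.907,0.25,-0.126],"rotation":[0,0,0]},{"claw":0,"dp":[-0.907,0.25,-0.126],"rotation":[0,0,0]},{"claw":0,"dp":[-0.907,0.25,-0.126],"rotation":[0,0,0]},{"claw":0,"dp":[-0.907,0.25,-0.126],"rotation":[0,0,0]},{"claw":0,"dp":[-0.907,0.25,-0.126],"rotation":[0,0,0]},{"claw":0,"dp":[-0.907,0.25,-0.126],"rotation":[0,0,0]}]'; python3 go.py .432 -.216 .003 84
python3 - <<'E'
from h import *
f=eyes.grab_frame("wrist"); cv2.imwrite("pics/w1.png",f["img"][:,:,::-1])
print(proj(f,[.432,-.216,.01]))
E
```

```text
time: 2.9
position: [0.4329, -0.2147, 0.1507]
tcp_rot: [-1.256, -1.134, 1.134]
ft_force: [0.3, 0.5, -0.3]
width: 0.0848
opt 0 rot [ 0.     0.002 -0.   ] rows 1 q6 -0.53
opt 180 rot [-0.000e+00 -1.569e+00 -1.000e-03] rows 17 q6 -0.53
dp [-0.0033  0.3692  0.0023] dist mm 148.0
R0 x [ 0.101  0.995 -0.   ] y [ 0.001 -0.001 -1.   ] z [-0.995  0.101 -0.001] pos [ 0.4329 -0.2147  0.1507] t 2.9 F [ 0.3  0.5 -0.3] w 0.0848
[247.6804867  180.41667286]
```

View pics/w1.png

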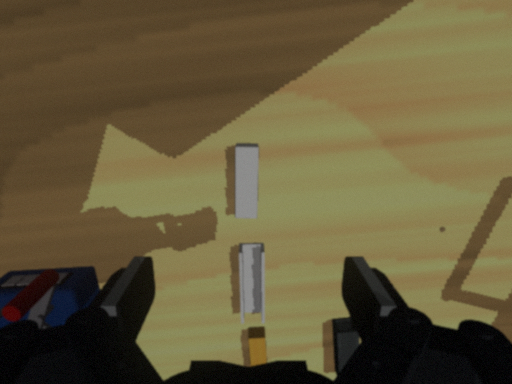

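The short bar sits at (247,181), exactly where predicted, aligned with the jaws; channel below at (252,280). Descend and grip.

```bash
python3 -m inch '[{"claw":0,"dp":[-0.003,0.15,0.002],"rotation":[0,0,0]},{"claw":0,"dp":[-0.003,0.28,0.002],"rotation":[0,0,0]},{"claw":0,"dp":[-0.003,0.34,0.002],"rotation":[0,0,0]},{"claw":0,"dp":[-0.003,0.367,0.002],"rotation":[0,0,0]},{"claw":0,"dp":[-0.003,0.367,0.002],"rotation":[0,0,0]},{"claw":1,"dp":[-0.003,0.367,0.002],"rotation":[0,0,0]},{"claw":1,"dp":[-0.003,0.367,0.002],"rotation":[0,0,0]},{"claw":1,"dp":[-0.003,0.367,0.002],"rotation":[0,0,0]},{"claw":1,"dp":[-0.003,0.367,0.002],"rotation":[0,0,0]},{"claw":1,"dp":[-0.003,0.367,0.002],"rotation":[0,0,0]},{"claw":1,"dp":[-0.003,0.367,0.002],"rotation":[0,0,0]}]'; python3 go.py .432 -.216 .24 84
```

```text
time: 4.32
position: [0.4319, -0.2173, 0.0039]
tcp_rot: [-1.257, -1.133, 1.132]
ft_force: [-0.8, 0.7, 6.6]
width: 0.0187
opt 0 rot [ 0.  0. -0.] rows 1 q6 -0.54
opt 180 rot [-0.00e+00 -1.57e+00 -1.00e-03] rows 17 q6 -0.54
dp [ 3.000e-03 -5.903e-01 -4.000e-04] dist mm 236.0
R0 x [ 0.104  0.995 -0.   ] y [ 0.001 -0.001 -1.   ] z [-0.995  0.104 -0.001] pos [ 0.4319 -0.2173  0.0039] t 4.325 F [-0.8  0.7  6.6] w 0.0187
```

```bash
python3 -m inch '[{"claw":1,"dp":[0.003,-0.1,0],"rotation":[0,0,0]},{"claw":1,"dp":[0.003,-0.25,0],"rotation":[0,0,0]},{"claw":1,"dp":[0.003,-0.4,0],"rotation":[0,0,0]},{"claw":1,"dp":[0.003,-0.55,0],"rotation":[0,0,0]},{"claw":1,"dp":[0.2,-0.6,0],"rotation":[0,0,0]},{"claw":1,"dp":[0.4,-0.6,0],"rotation":[0,0,0]},{"claw":1,"dp":[0.6,-0.6,0],"rotation":[0,0,0]},{"claw":1,"dp":[0.7,-0.6,-0.03],"rotation":[0,0,0]},{"claw":1,"dp":[0.7,-0.6,-0.03],"rotation":[0,0,0]},{"claw":1,"dp":[0.7,-0.6,-0.03],"rotation":[0,0,0]}]'; python3 go.py .522 .266 .25 68
python3 - <<'E'
from h import *
f=eyes.grab_frame("wrist"); cv2.imwrite("pics/w2.png",f["img"][:,:,::-1])
E
```

```text
time: 5.58
position: [0.4726, 0.0621, 0.2432]
tcp_rot: [-1.255, -1.135, 1.135]
ft_force: [-0.3, 0.1, 0.4]
width: 0.0184
opt 0 rot [-0.     0.142  0.   ] rows 2 q6 0.05
opt 180 rot [ 0.    -1.429  0.   ] rows 16 q6 0.05
dp [ 0.5195 -0.017  -0.0718] dist mm 210.0
R0 x [0.1   0.995 0.   ] y [-0.  0. -1.] z [-0.995  0.1    0.   ] pos [0.4726 0.0621 0.2432] t 5.575 F [-0.3  0.1  0.4] w 0.0184
```

View pics/w2.png

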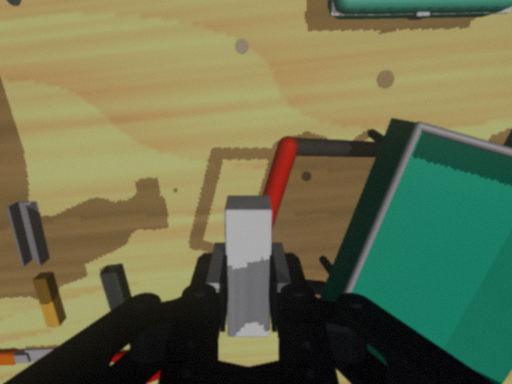

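Short bar well held at (248,265); rear rim of pan from (418,125) to (350,290), handle from (291,145). Check the barrow's heading with this.

Run:
```python
from h import *
f=eyes.grab_frame("wrist")
for uv,z in(((418,125),.17),((348,290),.17),((500,150),.17),((290,143),.135),((272,212),.135)):print(uv,onz(f,*uv,z).round(4))
a,b=onz(f,418,125,.17),onz(f,348,290,.17);print(np.degrees(np.arctan2(*(b-a)[[1,0]])))
a,b=onz(f,290,143,.135),onz(f,272,212,.135);print(np.degrees(np.arctan2(*(b-a)[[1,0]])))
a,b=onz(f,418,125,.17),onz(f,500,150,.17);print(np.degrees(np.arctan2(*(b-a)[[1,0]])))
```

```text
(418, 125) [0.4266 0.1753 0.17  ]
(348, 290) [0.547  0.1295 0.17  ]
(500, 150) [0.4486 0.2304 0.17  ]
(290, 143) [0.436 0.096 0.135]
(272, 212) [0.4911 0.0779 0.135 ]
-20.841293616097545
-18.20924892673306
68.28406609905265
```

```bash
python3 go.py .518 .26 .13 68.5
python3 -m inch '[{"claw":1,"dp":[0.15,-0.017,-0.02],"rotation":[0,0.05,0]},{"claw":1,"dp":[0.3,-0.017,-0.04],"rotation":[0,0.1,0]},{"claw":1,"dp":[0.45,-0.017,-0.06],"rotation":[0,0.138,0]},{"claw":1,"dp":[0.505,-0.017,-0.064],"rotation":[0,0.138,0]},{"claw":1,"dp":[0.505,0.1,-0.064],"rotation":[0,0.138,0]},{"claw":1,"dp":[0.505,0.2,-0.064],"rotation":[0,0.138,0]},{"claw":1,"dp":[0.505,0.26,-0.064],"rotation":[0,0.138,0]},{"claw":1,"dp":[0.505,0.283,-0.064],"rotation":[0,0.138,0]},{"claw":1,"dp":[0.505,0.283,-0.064],"rotation":[0,0.138,0]},{"claw":1,"dp":[0.505,0.283,-0.064],"rotation":[0,0.138,0]}]';  python3 go.py .518 .26 .13 68.5
```

```text
opt 0 rot [-0.     0.136 -0.   ] rows 2 q6 0.05
opt 180 rot [-0.    -1.435  0.   ] rows 16 q6 0.05
dp [ 0.5086  0.2828 -0.0622] dist mm 234.0
R0 x [ 0.103  0.995 -0.   ] y [-0. -0. -1.] z [-0.995  0.103  0.   ] pos [0.4724 0.0602 0.2432] t 5.675 F [ 0.1 -0.2 -0.9] w 0.0184
time: 6.92
position: [0.5197, 0.2582, 0.1313]
tcp_rot: [-1.366, -0.926, 0.923]
ft_force: [0.3, 0.3, -0.6]
width: 0.0183
opt 0 rot [ 0.001 -0.002  0.001] rows 1 q6 0.70
opt 180 rot [-1.000e-03  1.568e+00  1.000e-03] rows 17 q6 0.70
dp [0.0026 0.0033 0.0057] dist mm 3.0
R0 x [0.371 0.929 0.001] y [ 0.002  0.001 -1.   ] z [-0.929  0.371 -0.001] pos [0.5197 0.2582 0.1313] t 6.925 F [ 0.3  0.3 -0.6] w 0.0183
```

Release with partial opening, then raise.

```bash
python3 -m inch '[{"claw":0.55,"dp":[0,0.006,0],"rotation":[0,0,0]},{"claw":0.55,"dp":[0,0.006,0],"rotation":[0,0,0]},{"claw":0.55,"dp":[0,0.006,0],"rotation":[0,0,0]},{"claw":0.55,"dp":[0,-0.08,0],"rotation":[0,0,0]},{"claw":0.55,"dp":[0,-0.2,0],"rotation":[0,0,0]},{"claw":0.3,"dp":[0,-0.3,0],"rotation":[0,0,0]},{"claw":0,"dp":[-0.15,-0.3,0],"rotation":[0,0,0]},{"claw":0,"dp":[-0.3,-0.3,0],"rotation":[0,0,0]},{"claw":0,"dp":[-0.3,-0.3,0],"rotation":[0,0,0]},{"claw":0,"dp":[-0.3,-0.3,0],"rotation":[0,0,0]}]';  python3 - <<'E'
from h import *
f=eyes.grab_frame("scene"); S=f["img"][:,:,::-1]; cv2.imwrite("pics/s3.png",cv2.resize(S[90:310,150:400],None,fx=2.6,fy=2.6,interpolation=3))
f=eyes.grab_frame("wrist"); cv2.imwrite("pics/w3.png",f["img"][:,:,::-1])
E
python3 go.py .539 -.2207 .2 85
```

```text
time: 8.18
position: [0.4749, 0.147, 0.2505]
tcp_rot: [-1.366, -0.925, 0.924]
ft_force: [0.6, -0.4, 0.1]
width: 0.0853
opt 0 rot [ 0.    -0.146  0.   ] rows 2 q6 0.51
opt 180 rot [-0.     1.425  0.   ] rows 16 q6 0.51
dp [-0.7965  0.1249 -0.4894] dist mm 377.0
R0 x [0.37  0.929 0.   ] y [ 0.  0. -1.] z [-0.929  0.37  -0.   ] pos [0.475  0.1477 0.25  ] t 8.275 F [ 0.3 -0.1  0.1] w 0.0856
```

View pics/s3.png

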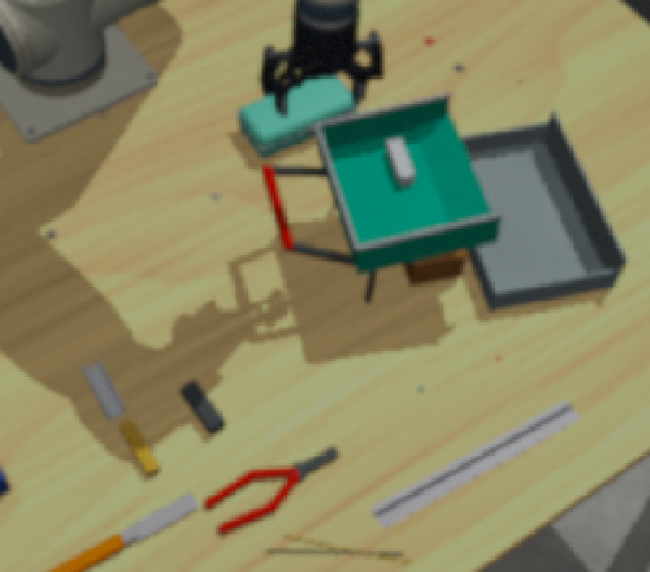

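View pics/w3.png

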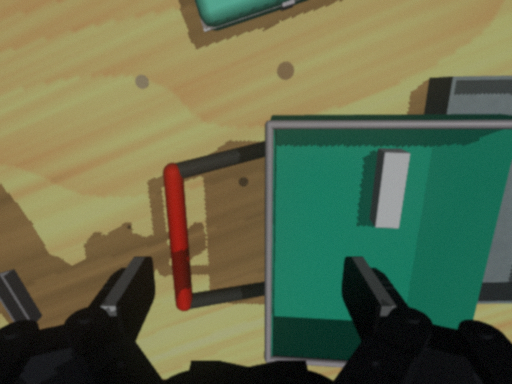

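```bash
python3 -m inch '[{"claw":0,"dp":[-0.15,0,-0.09],"rotation":[0,-0.05,0]},{"claw":0,"dp":[-0.3,0,-0.18],"rotation":[0,-0.1,0]},{"claw":0,"dp":[-0.45,0.05,-0.28],"rotation":[0,-0.146,0]},{"claw":0,"dp":[-0.6,0.1,-0.37],"rotation":[0,-0.146,0]},{"claw":0,"dp":[-0.75,0.2,-0.46],"rotation":[0,-0.146,0]},{"claw":0,"dp":[-0.796,0.25,-0.489],"rotation":[0,-0.146,0]},{"claw":0,"dp":[-0.796,0.25,-0.489],"rotation":[0,-0.146,0]},{"claw":0,"dp":[-0.796,0.25,-0.489],"rotation":[0,-0.146,0]},{"claw":0,"dp":[-0.796,0.25,-0.489],"rotation":[0,-0.146,0]}]'; python3 go.py .539 -.2207 .005 85
python3 - <<'E'
from h import *
f=eyes.grab_frame("wrist"); cv2.imwrite("pics/w4.png",f["img"][:,:,::-1])
print(proj(f,[.539,-.2207,.01]))
E
```

```text
time: 9.4
position: [0.5387, -0.2198, 0.151]
tcp_rot: [-1.249, -1.146, 1.145]
ft_force: [-0.7, 0.0, -0.6]
width: 0.0856
opt 0 rot [ 0.     0.001 -0.   ] rows 1 q6 -0.45
opt 180 rot [-0.00e+00 -1.57e+00 -1.00e-03] rows 17 q6 -0.45
dp [-0.0021  0.365  -0.0007] dist mm 146.0
R0 x [ 0.086  0.996 -0.   ] y [ 0.001 -0.    -1.   ] z [-0.996  0.086 -0.001] pos [ 0.5387 -0.2198  0.151 ] t 9.4 F [-0.7  0.  -0.6] w 0.0856
[248.21372938 181.63133202]
```

View pics/w4.png

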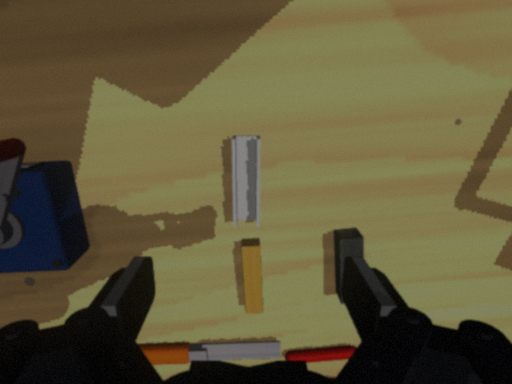

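Channel centred at (246,180), predicted (248,182): on target. Grip and lift.

```bash
python3 -m inch '[{"claw":0,"dp":[-0.003,0.15,0],"rotation":[0,0,0]},{"claw":0,"dp":[-0.003,0.28,0],"rotation":[0,0,0]},{"claw":0,"dp":[-0.003,0.34,0],"rotation":[0,0,0]},{"claw":0,"dp":[-0.003,0.365,0],"rotation":[0,0,0]},{"claw":0.2,"dp":[-0.003,0.365,0],"rotation":[0,0,0]},{"claw":1,"dp":[-0.003,0.365,0],"rotation":[0,0,0]},{"claw":1,"dp":[-0.003,0.365,0],"rotation":[0,0,0]},{"claw":1,"dp":[-0.003,0.365,0],"rotation":[0,0,0]},{"claw":1,"dp":[-0.003,0.365,0],"rotation":[0,0,0]},{"claw":1,"dp":[-0.003,0.365,0],"rotation":[0,0,0]},{"claw":1,"dp":[-0.003,0.365,0],"rotation":[0,0,0]}]'; python3 go.py .611 .223 .25 68.5
```

```text
time: 10.82
position: [0.5386, -0.2228, 0.0053]
tcp_rot: [-1.251, -1.145, 1.144]
ft_force: [-0.2, 1.4, 6.4]
width: 0.0228
opt 0 rot [ 0.001  0.144 -0.   ] rows 2 q6 -0.45
opt 180 rot [-0.000e+00 -1.427e+00 -1.000e-03] rows 16 q6 -0.45
dp [ 1.1256 -0.6125 -0.0836] dist mm 514.0
R0 x [ 0.088  0.996 -0.001] y [ 0.002 -0.001 -1.   ] z [-0.996  0.088 -0.002] pos [ 0.5386 -0.2228  0.0053] t 10.825 F [-0.2  1.4  6.4] w 0.0228
```

```bash
python3 -m inch '[{"claw":1,"dp":[0,-0.1,0],"rotation":[0,0,0]},{"claw":1,"dp":[0,-0.25,0],"rotation":[0,0,0]},{"claw":1,"dp":[0.05,-0.4,0],"rotation":[0,0,0]},{"claw":1,"dp":[0.15,-0.53,0],"rotation":[0,0,0]},{"claw":1,"dp":[0.3,-0.6,0],"rotation":[0,0.03,0]},{"claw":1,"dp":[0.45,-0.612,-0.04],"rotation":[0,0.07,0]},{"claw":1,"dp":[0.6,-0.612,-0.06],"rotation":[0,0.11,0]},{"claw":1,"dp":[0.75,-0.612,-0.08],"rotation":[0,0.144,0]},{"claw":1,"dp":[0.9,-0.612,-0.083],"rotation":[0,0.144,0]},{"claw":1,"dp":[1,-0.612,-0.083],"rotation":[0,0.144,0]},{"claw":1,"dp":[1,-0.612,-0.083],"rotation":[0,0.144,0]}]'; python3 go.py .611 .223 .131 68.5
```

```text
time: 12.2
position: [0.6059, 0.1759, 0.2487]
tcp_rot: [-1.362, -0.931, 0.931]
ft_force: [-0.1, -0.7, -0.9]
width: 0.0225
opt 0 rot [-0.     0.002  0.   ] rows 1 q6 0.52
opt 180 rot [ 0.    -1.569  0.   ] rows 17 q6 0.52
dp [0.1143 0.2943 0.0308] dist mm 127.0
R0 x [0.364 0.932 0.   ] y [-0.  0. -1.] z [-0.932  0.364  0.   ] pos [0.6059 0.1759 0.2487] t 12.2 F [-0.1 -0.7 -0.9] w 0.0225
```

```bash
python3 -m inch '[{"claw":1,"dp":[0.114,0,0.031],"rotation":[0,0,0]},{"claw":1,"dp":[0.114,0.1,0.031],"rotation":[0,0,0]},{"claw":1,"dp":[0.114,0.2,0.031],"rotation":[0,0,0]},{"claw":1,"dp":[0.114,0.27,0.031],"rotation":[0,0,0]},{"claw":1,"dp":[0.114,0.294,0.031],"rotation":[0,0,0]},{"claw":1,"dp":[0.114,0.294,0.031],"rotation":[0,0,0]},{"claw":0.5,"dp":[0.114,0.294,0.031],"rotation":[0,0,0]},{"claw":0.5,"dp":[0.114,0.294,0.031],"rotation":[0,0,0]},{"claw":0.5,"dp":[0.114,0.294,0.031],"rotation":[0,0,0]},{"claw":0.5,"dp":[0.114,0.2,0.031],"rotation":[0,0,0]},{"claw":0.5,"dp":[0.114,0.1,0.031],"rotation":[0,0,0]},{"claw":0,"dp":[0.1,0,0.031],"rotation":[0,0,0]}]'; python3 go.py .637 -.2255 .2 87
```

```text
time: 13.7
position: [0.6092, 0.215, 0.2503]
tcp_rot: [-1.364, -0.929, 0.928]
ft_force: [0.4, -0.2, 0.3]
width: 0.0601
opt 0 rot [ 0.    -0.161  0.   ] rows 2 q6 0.58
opt 180 rot [-0.     1.409  0.   ] rows 16 q6 0.58
dp [-0.9993  0.1257 -0.4683] dist mm 444.0
R0 x [0.367 0.93  0.   ] y [ 0.  0. -1.] z [-0.93   0.367 -0.   ] pos [0.6092 0.215  0.2503] t 13.7 F [ 0.4 -0.2  0.3] w 0.0601
```

```bash
python3 -m inch '[{"claw":0,"dp":[-0.15,0,-0.07],"rotation":[0,-0.05,0]},{"claw":0,"dp":[-0.3,0,-0.14],"rotation":[0,-0.1,0]},{"claw":0,"dp":[-0.45,0,-0.21],"rotation":[0,-0.161,0]},{"claw":0,"dp":[-0.6,0.05,-0.28],"rotation":[0,-0.161,0]},{"claw":0,"dp":[-0.75,0.12,-0.35],"rotation":[0,-0.161,0]},{"claw":0,"dp":[-0.9,0.2,-0.42],"rotation":[0,-0.161,0]},{"claw":0,"dp":[-0.999,0.25,-0.468],"rotation":[0,-0.161,0]},{"claw":0,"dp":[-0.999,0.25,-0.468],"rotation":[0,-0.161,0]},{"claw":0,"dp":[-0.999,0.25,-0.468],"rotation":[0,-0.161,0]},{"claw":0,"dp":[-0.999,0.25,-0.468],"rotation":[0,-0.161,0]}]'; python3 go.py .637 -.2255 .005 87
python3 - <<'E'
from h import *
f=eyes.grab_frame("wrist"); cv2.imwrite("pics/w5.png",f["img"][:,:,::-1])
print(proj(f,[.637,-.2255,.009]))
f=eyes.grab_frame("scene"); S=f["img"][:,:,::-1]; cv2.imwrite("pics/s5.png",cv2.resize(S[90:310,150:400],None,fx=2.6,fy=2.6,interpolation=3))
E
```

```text
time: 14.95
position: [0.6372, -0.2246, 0.1498]
tcp_rot: [-1.235, -1.171, 1.17]
ft_force: [-0.2, -0.6, 0.2]
width: 0.085
opt 0 rot [ 0. -0. -0.] rows 1 q6 -0.41
opt 180 rot [0.00e+00 1.57e+00 1.00e-03] rows 17 q6 -0.41
dp [-0.0024  0.362   0.0006] dist mm 145.0
R0 x [ 0.053  0.999 -0.   ] y [ 0.001 -0.    -1.   ] z [-0.999  0.053 -0.001] pos [ 0.6372 -0.2246  0.1498] t 14.95 F [-0.2 -0.6  0.2] w 0.085
[248.09353433 181.18522774]
```

View pics/w5.png

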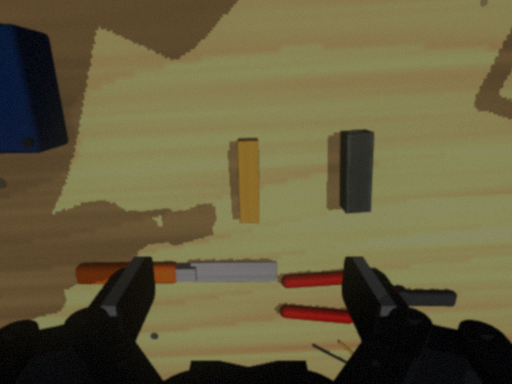

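View pics/s5.png

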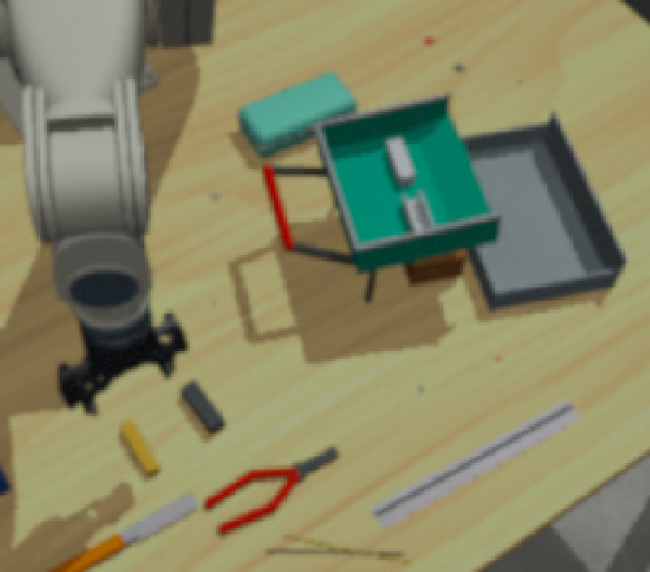

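Brass bar at (249,181), as predicted; short bar and channel are in the pan. Grip the brass bar.

```bash
python3 -m inch '[{"claw":0,"dp":[0,0.15,0],"rotation":[0,0,0]},{"claw":0,"dp":[0,0.28,0],"rotation":[0,0,0]},{"claw":0,"dp":[0,0.34,0],"rotation":[0,0,0]},{"claw":0,"dp":[0,0.362,0],"rotation":[0,0,0]},{"claw":0.2,"dp":[0,0.362,0],"rotation":[0,0,0]},{"claw":1,"dp":[0,0.362,0],"rotation":[0,0,0]},{"claw":1,"dp":[0,0.362,0],"rotation":[0,0,0]},{"claw":1,"dp":[0,0.362,0],"rotation":[0,0,0]},{"claw":1,"dp":[0,0.362,0],"rotation":[0,0,0]},{"claw":1,"dp":[0,0.362,0],"rotation":[0,0,0]},{"claw":1,"dp":[0,0.362,0],"rotation":[0,0,0]}]'; python3 go.py .590 .170 .25 68.5
```

```text
time: 16.42
position: [0.6373, -0.2257, 0.0052]
tcp_rot: [-1.236, -1.17, 1.169]
ft_force: [-0.1, 0.8, 7.0]
width: 0.0162
opt 0 rot [ 0.001  0.161 -0.   ] rows 2 q6 -0.41
opt 180 rot [-0.00e+00 -1.41e+00 -1.00e-03] rows 16 q6 -0.41
dp [ 0.9813 -0.6128  0.1702] dist mm 468.0
R0 x [ 0.054  0.999 -0.   ] y [ 0.001 -0.001 -1.   ] z [-0.999  0.054 -0.001] pos [ 0.6373 -0.2257  0.0052] t 16.425 F [-0.1  0.8  7. ] w 0.0162
```

```bash
python3 -m inch '[{"claw":1,"dp":[0,-0.1,0],"rotation":[0,0,0]},{"claw":1,"dp":[0,-0.25,0],"rotation":[0,0,0]},{"claw":1,"dp":[0.05,-0.4,0],"rotation":[0,0,0]},{"claw":1,"dp":[0.15,-0.53,0.02],"rotation":[0,0,0]},{"claw":1,"dp":[0.3,-0.6,0.05],"rotation":[0,0.03,0]},{"claw":1,"dp":[0.45,-0.612,0.08],"rotation":[0,0.07,0]},{"claw":1,"dp":[0.6,-0.612,0.11],"rotation":[0,0.11,0]},{"claw":1,"dp":[0.75,-0.612,0.14],"rotation":[0,0.161,0]},{"claw":1,"dp":[0.9,-0.612,0.16],"rotation":[0,0.161,0]},{"claw":1,"dp":[0.981,-0.612,0.17],"rotation":[0,0.161,0]},{"claw":1,"dp":[0.981,-0.612,0.17],"rotation":[0,0.161,0]}]'; python3 go.py .590 .17 .127 68.5
python3 - <<'E'
from h import *
f=eyes.grab_frame("wrist"); cv2.imwrite("pics/w6.png",f["img"][:,:,::-1])
E
```

```text
time: 17.8
position: [0.5893, 0.1724, 0.2487]
tcp_rot: [-1.362, -0.93, 0.931]
ft_force: [0.5, -0.4, -2.5]
width: 0.0163
opt 0 rot [-0.     0.002 -0.   ] rows 1 q6 0.52
opt 180 rot [-0.    -1.569  0.   ] rows 17 q6 0.52
dp [-0.0048  0.3041 -0.0039] dist mm 122.0
R0 x [ 0.364  0.932 -0.   ] y [-0.001  0.    -1.   ] z [-0.932  0.364  0.001] pos [0.5893 0.1724 0.2487] t 17.8 F [ 0.5 -0.4 -2.5] w 0.0163
```

View pics/w6.png

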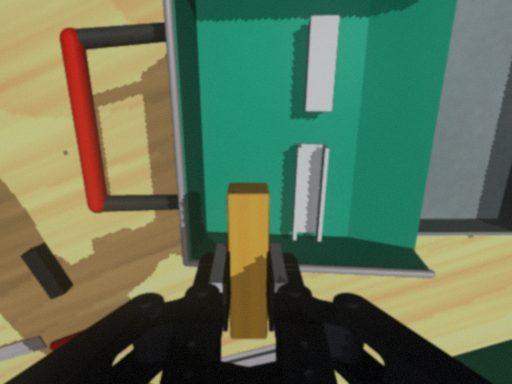

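```bash
python3 - <<'E'
from h import *
f=eyes.grab_frame("wrist")
u=np.array([.3665,.9304]);p=np.array([.59,.17])
for a in(-.032,0,.032,): print(a,proj(f,[*(p+a*u),.13]))
E
python3 -m inch '[{"claw":1,"dp":[-0.003,0.1,-0.004],"rotation":[0,0,0]},{"claw":1,"dp":[-0.003,0.2,-0.004],"rotation":[0,0,0]}]'
```

```text
-0.032 [210.11151285 188.97740114]
0 [248.42124952 189.08792792]
0.032 [286.73438133 189.1984645 ]
time: 18.15
position: [0.5915, 0.1666, 0.1682]
tcp_rot: [-1.365, -0.927, 0.926]
ft_force: [-0.4, -0.0, -3.0]
width: 0.0165
```

```bash
python3 go.py .590 .17 .127 68.5; python3 -m inch '[{"claw":1,"dp":[0.006,0.08,0.007],"rotation":[0,0,0]},{"claw":1,"dp":[0.006,0.103,0.007],"rotation":[0,0,0]},{"claw":1,"dp":[0.006,0.103,0.007],"rotation":[0,0,0]},{"claw":0.6,"dp":[0.006,0.103,0.007],"rotation":[0,0,0]},{"claw":0.6,"dp":[0.006,0.103,0.007],"rotation":[0,0,0]},{"claw":0.6,"dp":[0.006,0.103,0.007],"rotation":[0,0,0]},{"claw":0.6,"dp":[0.006,0,0.007],"rotation":[0,0,0]},{"claw":0.6,"dp":[0.006,-0.1,0.007],"rotation":[0,0,0]},{"claw":0,"dp":[0,-0.2,0.007],"rotation":[0,0,0]}]'; python3 go.py .632 -.129 .2 90
```

```text
opt 0 rot [ 0.001 -0.001  0.   ] rows 1 q6 0.52
opt 180 rot [-0.00e+00  1.57e+00  1.00e-03] rows 17 q6 0.52
dp [0.0065 0.103  0.0069] dist mm 41.0
R0 x [0.369 0.929 0.   ] y [ 0.001 -0.    -1.   ] z [-0.929  0.369 -0.001] pos [0.5915 0.1666 0.1682] t 18.15 F [-0.4 -0.  -3. ] w 0.0165
time: 19.27
position: [0.5883, 0.1694, 0.2506]
tcp_rot: [-1.364, -0.929, 0.928]
ft_force: [-0.1, -0.0, 0.3]
width: 0.0508
opt 0 rot [ 0.    -0.188  0.   ] rows 3 q6 0.52
opt 180 rot [-0.     1.383  0.   ] rows 15 q6 0.52
dp [-0.654   0.1264 -0.375 ] dist mm 306.0
R0 x [0.367 0.93  0.   ] y [ 0.001  0.    -1.   ] z [-0.93   0.367 -0.001] pos [0.5883 0.1694 0.2506] t 19.275 F [-0.1 -0.   0.3] w 0.0508
```

```bash
python3 -m inch '[{"claw":0,"dp":[-0.13,0,-0.07],"rotation":[0,-0.05,0]},{"claw":0,"dp":[-0.27,0,-0.15],"rotation":[0,-0.1,0]},{"claw":0,"dp":[-0.4,0.05,-0.22],"rotation":[0,-0.16,0]},{"claw":0,"dp":[-0.54,0.12,-0.3],"rotation":[0,-0.188,0]},{"claw":0,"dp":[-0.654,0.2,-0.375],"rotation":[0,-0.188,0]},{"claw":0,"dp":[-0.654,0.25,-0.375],"rotation":[0,-0.188,0]},{"claw":0,"dp":[-0.654,0.25,-0.375],"rotation":[0,-0.188,0]},{"claw":0,"dp":[-0.654,0.25,-0.375],"rotation":[0,-0.188,0]}]'; python3 go.py .632 -.129 .005 90
python3 - <<'E'
from h import *
f=eyes.grab_frame("wrist"); cv2.imwrite("pics/w7.png",f["img"][:,:,::-1])
print(proj(f,[.632,-.129,.011]))
f=eyes.grab_frame("scene"); S=f["img"][:,:,::-1]; cv2.imwrite("pics/s7.png",cv2.resize(S[90:310,150:400],None,fx=2.6,fy=2.6,interpolation=3))
E
```

```text
time: 20.27
position: [0.6323, -0.1285, 0.1502]
tcp_rot: [-1.21, -1.211, 1.21]
ft_force: [0.5, 0.3, 0.7]
width: 0.0856
opt 0 rot [ 0.001  0.    -0.   ] rows 1 q6 -0.33
opt 180 rot [-0.00e+00 -1.57e+00 -1.00e-03] rows 17 q6 -0.33
dp [-0.0011  0.363   0.0013] dist mm 145.0
R0 x [-0.001  1.    -0.   ] y [ 0.001 -0.    -1.   ] z [-1.    -0.001 -0.001] pos [ 0.6323 -0.1285  0.1502] t 20.275 F [0.5 0.3 0.7] w 0.0856
[248.69862764 181.42187095]
```

View pics/w7.png

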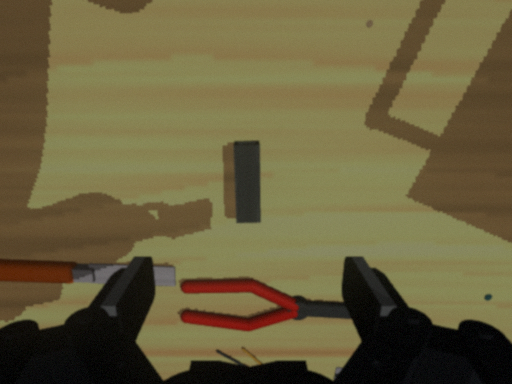

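View pics/s7.png

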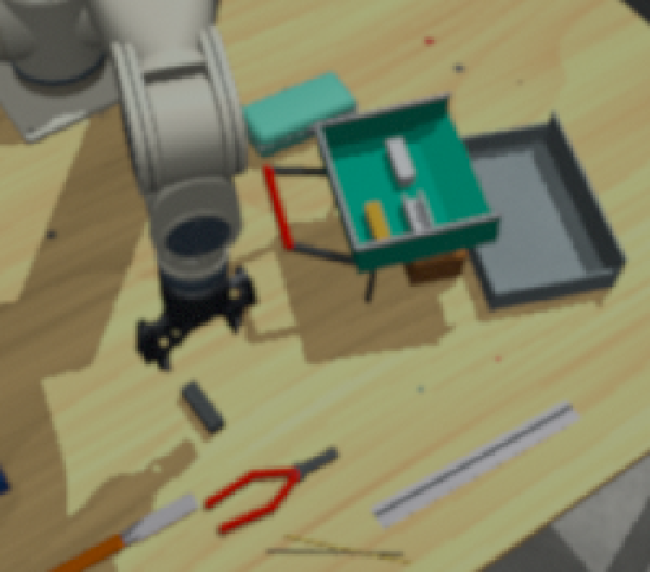

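Tube at (248,181), as predicted; three pieces are in the pan. Grip the tube.

```bash
python3 -m inch '[{"claw":0,"dp":[-0.001,0.15,0.001],"rotation":[0,0,0]},{"claw":0,"dp":[-0.001,0.28,0.001],"rotation":[0,0,0]},{"claw":0,"dp":[-0.001,0.34,0.001],"rotation":[0,0,0]},{"claw":0,"dp":[-0.001,0.363,0.001],"rotation":[0,0,0]},{"claw":0.2,"dp":[-0.001,0.363,0.001],"rotation":[0,0,0]},{"claw":1,"dp":[-0.001,0.363,0.001],"rotation":[0,0,0]},{"claw":1,"dp":[-0.001,0.363,0.001],"rotation":[0,0,0]},{"claw":1,"dp":[-0.001,0.363,0.001],"rotation":[0,0,0]},{"claw":1,"dp":[-0.001,0.363,0.001],"rotation":[0,0,0]},{"claw":1,"dp":[-0.001,0.363,0.001],"rotation":[0,0,0]},{"claw":1,"dp":[-0.001,0.363,0.001],"rotation":[0,0,0]}]'; python3 go.py .4974 .207 .25 68.5
```

```text
time: 21.75
position: [0.6322, -0.1298, 0.0049]
tcp_rot: [-1.211, -1.21, 1.209]
ft_force: [-0.9, 0.0, 6.0]
width: 0.0207
opt 0 rot [ 0.001  0.188 -0.   ] rows 3 q6 -0.33
opt 180 rot [-0.000e+00 -1.383e+00 -1.000e-03] rows 15 q6 -0.33
dp [ 0.8417 -0.6138  0.3356] dist mm 438.0
R0 x [-0.     1.    -0.001] y [ 0.002 -0.001 -1.   ] z [-1.    -0.    -0.002] pos [ 0.6322 -0.1298  0.0049] t 21.75 F [-0.9  0.   6. ] w 0.0207
```

```bash
python3 -m inch '[{"claw":1,"dp":[0,-0.1,0],"rotation":[0,0,0]},{"claw":1,"dp":[0,-0.25,0],"rotation":[0,0,0]},{"claw":1,"dp":[0.03,-0.4,0],"rotation":[0,0,0]},{"claw":1,"dp":[0.1,-0.54,0.04],"rotation":[0,0,0]},{"claw":1,"dp":[0.22,-0.6,0.09],"rotation":[0,0.04,0]},{"claw":1,"dp":[0.35,-0.612,0.14],"rotation":[0,0.08,0]},{"claw":1,"dp":[0.48,-0.612,0.19],"rotation":[0,0.13,0]},{"claw":1,"dp":[0.61,-0.612,0.24],"rotation":[0,0.188,0]},{"claw":1,"dp":[0.74,-0.612,0.29],"rotation":[0,0.188,0]},{"claw":1,"dp":[0.842,-0.612,0.336],"rotation":[0,0.188,0]},{"claw":1,"dp":[0.842,-0.612,0.336],"rotation":[0,0.188,0]},{"claw":1,"dp":[0.842,-0.612,0.336],"rotation":[0,0.188,0]}]'; python3 go.py .4974 .207 .127 68.5
python3 - <<'E'
from h import *
f=eyes.grab_frame("wrist"); cv2.imwrite("pics/w8.png",f["img"][:,:,::-1])
E
```

```text
time: 23.25
position: [0.4972, 0.207, 0.2486]
tcp_rot: [-1.364, -0.929, 0.928]
ft_force: [0.0, 0.0, -0.8]
width: 0.0207
opt 0 rot [ 0. -0. -0.] rows 1 q6 0.61
opt 180 rot [0.    1.571 0.   ] rows 17 q6 0.61
dp [ 2.000e-04  3.041e-01 -4.000e-04] dist mm 122.0
R0 x [ 0.367  0.93  -0.   ] y [ 0. -0. -1.] z [-0.93   0.367 -0.   ] pos [0.4972 0.207  0.2486] t 23.25 F [ 0.   0.  -0.8] w 0.0207
```

View pics/w8.png

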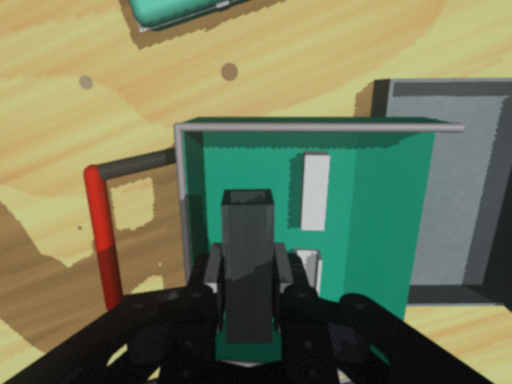

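Tube held at (248,265) above the free rear slot, short bar at (315,190). Lower and release.

```bash
python3 -m inch '[{"claw":1,"dp":[0,0.1,0],"rotation":[0,0,0]},{"claw":1,"dp":[0,0.2,0],"rotation":[0,0,0]},{"claw":1,"dp":[0,0.28,0],"rotation":[0,0,0]},{"claw":1,"dp":[0,0.304,0],"rotation":[0,0,0]},{"claw":1,"dp":[0,0.304,0],"rotation":[0,0,0]},{"claw":0.55,"dp":[0,0.304,0],"rotation":[0,0,0]},{"claw":0.55,"dp":[0,0.304,0],"rotation":[0,0,0]},{"claw":0.55,"dp":[0,0.304,0],"rotation":[0,0,0]},{"claw":0.55,"dp":[0,0.2,0],"rotation":[0,0,0]},{"claw":0.55,"dp":[0,0.1,0],"rotation":[0,0,0]},{"claw":0.3,"dp":[0,0,0],"rotation":[0,0,0]},{"claw":0.3,"dp":[0,-0.03,0],"rotation":[0,0,0]}]'; python3 go.py .4985 .0755 .25 68.5
```

```text
time: 24.8
position: [0.4978, 0.2075, 0.2632]
tcp_rot: [-1.365, -0.932, 0.925]
ft_force: [0.4, 0.4, 0.2]
width: 0.0594
opt 0 rot [ 0.002 -0.     0.001] rows 1 q6 0.61
opt 180 rot [-0.002  1.571  0.003] rows 17 q6 0.61
dp [-0.3063  0.0328 -0.1226] dist mm 133.0
R0 x [0.367 0.93  0.002] y [ 0.004  0.001 -1.   ] z [-0.93   0.367 -0.003] pos [0.4978 0.2075 0.2632] t 24.8 F [0.4 0.4 0.2] w 0.0594
```

```bash
python3 -m inch '[{"claw":0.3,"dp":[-0.15,0.03,-0.06],"rotation":[0,0,0]},{"claw":0.3,"dp":[-0.306,0.033,-0.123],"rotation":[0,0,0]},{"claw":0.3,"dp":[-0.306,0.033,-0.123],"rotation":[0,0,0]},{"claw":0.3,"dp":[-0.306,0.033,-0.123],"rotation":[0,0,0]},{"claw":0.3,"dp":[-0.306,0.033,-0.123],"rotation":[0,0,0]}]'
python3 - <<'E'
from h import *
f=eyes.grab_frame("wrist"); cv2.imwrite("pics/w9.png",f["img"][:,:,::-1])
print(proj(f,[.4985,.0755,.135]))
f=eyes.grab_frame("scene"); S=f["img"][:,:,::-1]; cv2.imwrite("pics/s9.png",cv2.resize(S[90:310,150:400],None,fx=2.6,fy=2.6,interpolation=3))
E
```

```text
time: 25.42
position: [0.4979, 0.0763, 0.2472]
tcp_rot: [-1.363, -0.929, 0.929]
ft_force: [-0.1, -1.0, 0.1]
width: 0.0599
[248.53628137 191.57869901]
```

View pics/w9.png

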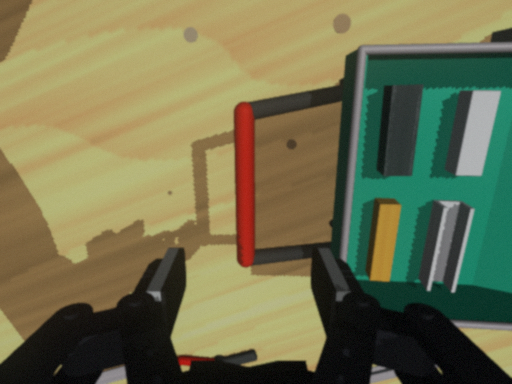

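View pics/s9.png

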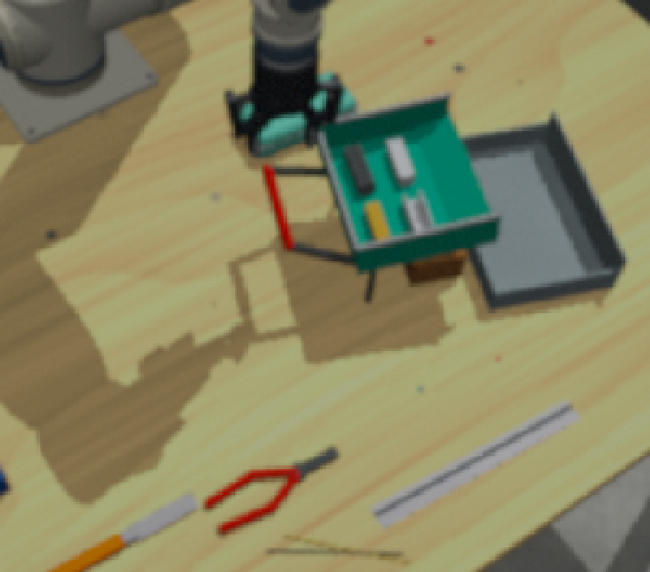

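All four offcuts lie in the pan; handle middle is at (245,185).

```bash
python3 - <<'E'
from h import *
f=eyes.grab_frame("wrist")
print(onz(f,245.5,185,.135), [onz(f,x,y,.135).round(4) for x,y in ((244.5,105),(247,263))])
E
python3 go.py .494 .075 .116 68.5
```

```text
[0.49240712 0.07539131 0.135     ] [array([0.4338, 0.0977, 0.135 ]), array([0.5594, 0.0504, 0.135 ])]
opt 0 rot [-0.     0.001  0.   ] rows 1 q6 0.36
opt 180 rot [ 0.   -1.57  0.  ] rows 17 q6 0.36
dp [-0.0068  0.3281  0.0077] dist mm 131.0
R0 x [0.365 0.931 0.   ] y [-0.  0. -1.] z [-0.931  0.365  0.   ] pos [0.4979 0.0764 0.2472] t 25.575 F [ 0.2 -0.4  1. ] w 0.0599
```

```bash
python3 -m inch '[{"claw":0.2,"dp":[-0.006,0.1,0.005],"rotation":[0,0,0]},{"claw":0.2,"dp":[-0.006,0.2,0.005],"rotation":[0,0,0]},{"claw":0.2,"dp":[-0.006,0.29,0.005],"rotation":[0,0,0]},{"claw":0.2,"dp":[-0.006,0.328,0.005],"rotation":[0,0,0]},{"claw":0.2,"dp":[-0.006,0.328,0.005],"rotation":[0,0,0]},{"claw":1,"dp":[-0.006,0.328,0.005],"rotation":[0,0,0]},{"claw":1,"dp":[-0.006,0.328,0.005],"rotation":[0,0,0]},{"claw":1,"dp":[-0.006,0.328,0.005],"rotation":[0,0,0]},{"claw":1,"dp":[-0.006,0.328,0.005],"rotation":[0,0,0]},{"claw":1,"dp":[-0.006,0.328,0.005],"rotation":[0,0,0]}]'
python3 go.py .494 .075 .116 68.5
python3 - <<'E'
import numpy as np
R=np.hypot(.215,.05);a0=np.arctan2(.05,.215)
for th in np.arange(.1,1.31,.1): print(round(th,2),"fwd",round((.215-R*np.cos(a0+th))/.4,3),"up",round((R*np.sin(a0+th)-.05)/.4,3))
E
```

```text
time: 26.82
position: [0.4957, 0.0742, 0.1169]
tcp_rot: [-1.364, -0.93, 0.927]
ft_force: [0.5, 2.6, 6.7]
width: 0.0141
opt 0 rot [ 0.001 -0.     0.001] rows 1 q6 0.36
opt 180 rot [-1.000e-03  1.571e+00  1.000e-03] rows 17 q6 0.36
dp [0.0004 0.0022 0.0047] dist mm 2.0
R0 x [0.367 0.93  0.001] y [ 0.002  0.001 -1.   ] z [-0.93   0.367 -0.001] pos [0.4957 0.0742 0.1169] t 26.825 F [0.5 2.6 6.7] w 0.0141
0.1 fwd 0.015 up 0.053
0.2 fwd 0.036 up 0.104
0.3 fwd 0.061 up 0.153
0.4 fwd 0.091 up 0.199
0.5 fwd 0.126 up 0.242
0.6 fwd 0.164 up 0.282
0.7 fwd 0.207 up 0.317
0.8 fwd 0.253 up 0.348
0.9 fwd 0.301 up 0.374
1.0 fwd 0.352 up 0.395
1.1 fwd 0.405 up 0.411
1.2 fwd 0.459 up 0.421
1.3 fwd 0.514 up 0.426
```

```bash
python3 -m inch '[{"claw":1,"dp":[0.007,-0.026,0],"rotation":[0,0,0]},{"claw":1,"dp":[0.015,-0.053,0],"rotation":[0,0,0]},{"claw":1,"dp":[0.025,-0.079,0],"rotation":[0,0,0]},{"claw":1,"dp":[0.036,-0.104,0],"rotation":[0,0,0]},{"claw":1,"dp":[0.048,-0.129,0],"rotation":[0,0,0]},{"claw":1,"dp":[0.061,-0.153,0],"rotation":[0,0,0]},{"claw":1,"dp":[0.076,-0.176,0],"rotation":[0,0,0]},{"claw":1,"dp":[0.091,-0.199,0],"rotation":[0,0,0]},{"claw":1,"dp":[0.108,-0.221,0],"rotation":[0,0,0]},{"claw":1,"dp":[0.126,-0.242,0],"rotation":[0,0,0]},{"claw":1,"dp":[0.145,-0.262,0],"rotation":[0,0,0]},{"claw":1,"dp":[0.164,-0.282,0],"rotation":[0,0,0]}]'
python3 go.py .5197 .1352 .2297 68.5
python3 - <<'E'
from h import *
f=eyes.grab_frame("scene"); S=f["img"][:,:,::-1]; cv2.imwrite("pics/s10.png",cv2.resize(S[90:310,150:400],None,fx=2.6,fy=2.6,interpolation=3))
E
```

```text
time: 28.32
position: [0.5181, 0.1326, 0.2307]
tcp_rot: [-1.369, -0.924, 0.93]
ft_force: [-6.4, -14.5, 7.9]
width: 0.0135
opt 0 rot [ 0.001 -0.001 -0.003] rows 1 q6 0.47
opt 180 rot [4.00e-03 1.57e+00 1.00e-03] rows 17 q6 0.47
dp [ 0.0075  0.0025 -0.0013] dist mm 3.0
R0 x [ 0.369  0.93  -0.005] y [-0.001 -0.005 -1.   ] z [-0.93   0.369 -0.001] pos [0.5181 0.1326 0.2307] t 28.325 F [ -6.4 -14.5   7.9] w 0.0135
```

View pics/s10.png

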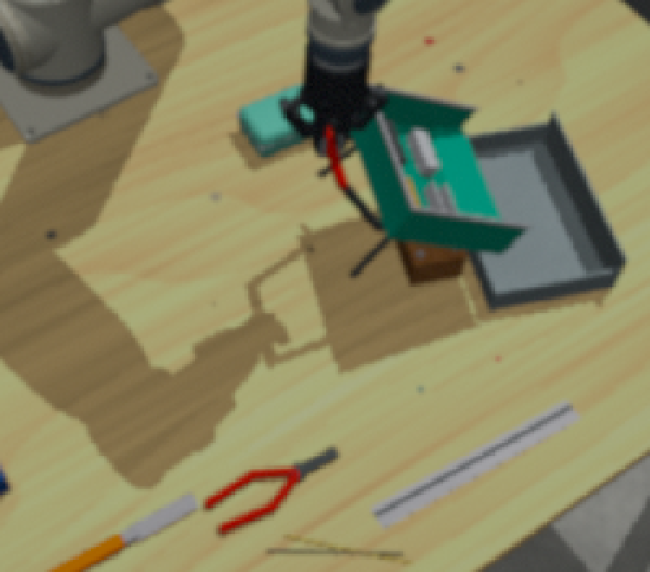

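```bash
python3 -m inch '[{"claw":1,"dp":[0.018,-0.023,0],"rotation":[0,0,0]},{"claw":1,"dp":[0.04,-0.039,0],"rotation":[0,0,0]},{"claw":1,"dp":[0.062,-0.055,0],"rotation":[0,0,0]},{"claw":1,"dp":[0.086,-0.071,0],"rotation":[0,0,0]},{"claw":1,"dp":[0.11,-0.084,0],"rotation":[0,0,0]},{"claw":1,"dp":[0.135,-0.097,0],"rotation":[0,0,0]},{"claw":1,"dp":[0.16,-0.108,0],"rotation":[0,0,0]},{"claw":1,"dp":[0.186,-0.119,0],"rotation":[0,0,0]},{"claw":1,"dp":[0.213,-0.127,0],"rotation":[0,0,0]},{"claw":1,"dp":[0.239,-0.135,0],"rotation":[0,0,0]},{"claw":1,"dp":[0.266,-0.14,0],"rotation":[0,0,0]},{"claw":1,"dp":[0.294,-0.145,0],"rotation":[0,0,0]}]'
python3 go.py .5197 .1352 .2297 68.5
python3 - <<'E'
from h import *
f=eyes.grab_frame("scene"); S=f["img"][:,:,::-1]; cv2.imwrite("pics/s11.png",cv2.resize(S[90:310,150:400],None,fx=2.6,fy=2.6,interpolation=3))
E
```

```text
time: 29.88
position: [0.5612, 0.2443, 0.2892]
tcp_rot: [-1.364, -0.928, 0.928]
ft_force: [-7.3, -1.5, 8.6]
width: 0.0137
opt 0 rot [ 0. -0. -0.] rows 1 q6 0.65
opt 180 rot [0.    1.571 0.   ] rows 17 q6 0.65
dp [-0.2918  0.1489 -0.0036] dist mm 131.0
R0 x [ 0.367  0.93  -0.   ] y [ 0. -0. -1.] z [-0.93   0.367 -0.   ] pos [0.5612 0.2443 0.2892] t 29.875 F [-7.3 -1.5  8.6] w 0.0137
```

View pics/s11.png

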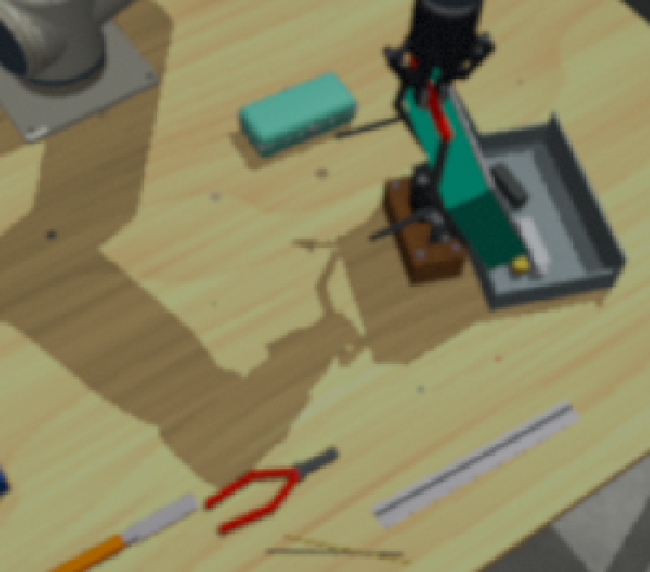

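```bash
python3 -m inch '[{"claw":1,"dp":[0.02,-0.002,0],"rotation":[0,0,0]},{"claw":1,"dp":[0.042,-0.003,0],"rotation":[0,0,0]},{"claw":1,"dp":[0.046,-0.003,0],"rotation":[0,0,0]},{"claw":1,"dp":[0.046,-0.003,0],"rotation":[0,0,0]},{"claw":1,"dp":[0.046,-0.003,0],"rotation":[0,0,0]},{"claw":1,"dp":[0.046,-0.003,0],"rotation":[0,0,0]},{"claw":1,"dp":[0.046,-0.003,0],"rotation":[0,0,0]},{"claw":1,"dp":[0.046,-0.003,0],"rotation":[0,0,0]}]'
python3 go.py .4957 .0742 .1169 68.5
python3 - <<'E'
from h import *
f=eyes.grab_frame("scene"); S=f["img"][:,:,::-1]; cv2.imwrite("pics/s12.png",cv2.resize(S[90:230,270:400],None,fx=4,fy=4,interpolation=3))
f=eyes.grab_frame("side"); S=f["img"][:,:,::-1]; cv2.imwrite("pics/d12.png",cv2.resize(S[60:220,100:280],None,fx=3.5,fy=3.5,interpolation=3))
E
```

```text
time: 30.92
position: [0.5681, 0.262, 0.2908]
tcp_rot: [-1.363, -0.93, 0.927]
ft_force: [-5.9, -0.8, 11.5]
width: 0.0139
opt 0 rot [0.    0.    0.001] rows 1 q6 0.67
opt 180 rot [ 2.000e-03 -1.571e+00 -1.000e-03] rows 17 q6 0.67
dp [-0.504   0.4337 -0.0031] dist mm 266.0
R0 x [0.366 0.931 0.002] y [ 0.002  0.002 -1.   ] z [-0.931  0.366 -0.001] pos [0.5681 0.262  0.2908] t 30.925 F [-5.9 -0.8 11.5] w 0.0139
```

View pics/s12.png

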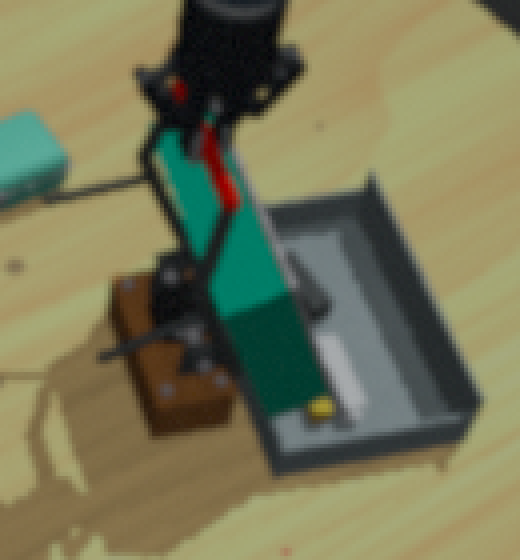

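View pics/d12.png

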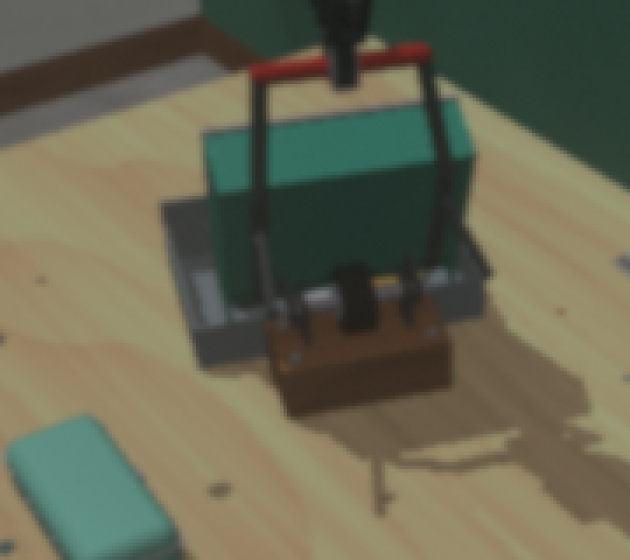

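```bash
python3 -m inch '[{"claw":1,"dp":[0.01,0.003,0],"rotation":[0,0,0]},{"claw":1,"dp":[0.014,0.003,0],"rotation":[0,0,0]},{"claw":1,"dp":[0.014,0.003,0],"rotation":[0,0,0]},{"claw":1,"dp":[0.014,0.003,0],"rotation":[0,0,0]},{"claw":1,"dp":[0.014,0.003,0],"rotation":[0,0,0]},{"claw":1,"dp":[0.014,0.003,0],"rotation":[0,0,0]},{"claw":1,"dp":[0.014,0.003,0],"rotation":[0,0,0]},{"claw":1,"dp":[0.014,0.003,0],"rotation":[0,0,0]}]'
python3 go.py .4957 .0742 .1169 68.5
```

```text
time: 32.02
position: [0.5697, 0.2661, 0.291]
tcp_rot: [-1.365, -0.93, 0.927]
ft_force: [-10.4, -6.3, 20.4]
width: 0.014
opt 0 rot [ 0.001 -0.     0.   ] rows 1 q6 0.68
opt 180 rot [-1.000e-03  1.571e+00  2.000e-03] rows 17 q6 0.68
dp [-0.5144  0.4347 -0.0028] dist mm 269.0
R0 x [0.367 0.93  0.001] y [ 0.003 -0.    -1.   ] z [-0.93   0.367 -0.002] pos [0.5697 0.2661 0.291 ] t 32.025 F [-10.4  -6.3  20.4] w 0.014
```

```bash
python3 -m inch '[{"claw":1,"dp":[-0.03,-0.001,0],"rotation":[0,0,0]},{"claw":1,"dp":[-0.059,0.002,0],"rotation":[0,0,0]},{"claw":1,"dp":[-0.086,0.007,0],"rotation":[0,0,0]},{"claw":1,"dp":[-0.113,0.012,0],"rotation":[0,0,0]},{"claw":1,"dp":[-0.14,0.02,0],"rotation":[0,0,0]},{"claw":1,"dp":[-0.167,0.028,0],"rotation":[0,0,0]},{"claw":1,"dp":[-0.193,0.038,0],"rotation":[0,0,0]},{"claw":1,"dp":[-0.218,0.049,0],"rotation":[0,0,0]},{"claw":1,"dp":[-0.243,0.062,0],"rotation":[0,0,0]},{"claw":1,"dp":[-0.267,0.076,0],"rotation":[0,0,0]},{"claw":1,"dp":[-0.29,0.091,0],"rotation":[0,0,0]},{"claw":1,"dp":[-0.313,0.107,0],"rotation":[0,0,0]}]'
python3 go.py .4957 .0742 .1169 68.5
python3 - <<'E'
from h import *
f=eyes.grab_frame("scene"); S=f["img"][:,:,::-1]; cv2.imwrite("pics/s13.png",cv2.resize(S[90:230,230:400],None,fx=4,fy=4,interpolation=3))
E
```

```text
time: 33.52
position: [0.525, 0.1493, 0.2438]
tcp_rot: [-1.364, -0.928, 0.928]
ft_force: [-0.3, 0.5, -0.0]
width: 0.0138
opt 0 rot [ 0. -0. -0.] rows 1 q6 0.50
opt 180 rot [0.   1.57 0.  ] rows 17 q6 0.50
dp [-0.2013  0.3173 -0.0008] dist mm 150.0
R0 x [ 0.367  0.93  -0.001] y [-0.    -0.001 -1.   ] z [-0.93   0.367 -0.   ] pos [0.525  0.1493 0.2438] t 33.525 F [-0.3  0.5 -0. ] w 0.0138
```

View pics/s13.png

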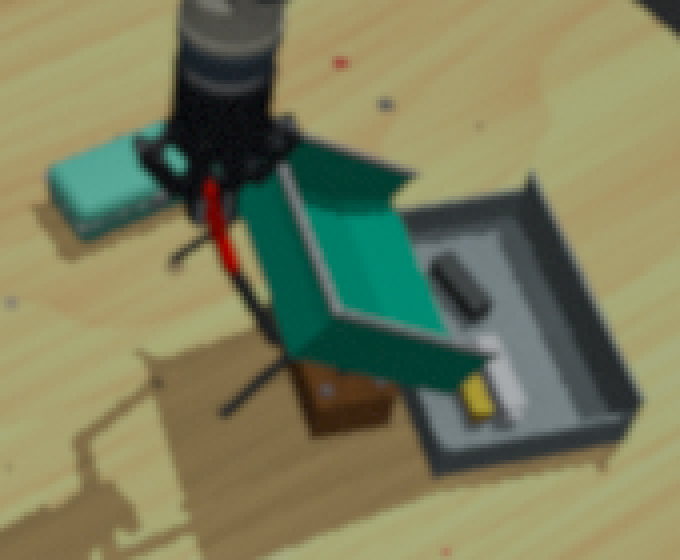

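```bash
python3 -m inch '[{"claw":1,"dp":[-0.022,0.017,0],"rotation":[0,0,0]},{"claw":1,"dp":[-0.043,0.035,0],"rotation":[0,0,0]},{"claw":1,"dp":[-0.062,0.055,0],"rotation":[0,0,0]},{"claw":1,"dp":[-0.08,0.075,0],"rotation":[0,0,0]},{"claw":1,"dp":[-0.098,0.096,0],"rotation":[0,0,0]},{"claw":1,"dp":[-0.114,0.118,0],"rotation":[0,0,0]},{"claw":1,"dp":[-0.13,0.141,0],"rotation":[0,0,0]},{"claw":1,"dp":[-0.143,0.164,0],"rotation":[0,0,0]},{"claw":1,"dp":[-0.156,0.188,0],"rotation":[0,0,0]},{"claw":1,"dp":[-0.168,0.213,0],"rotation":[0,0,0]},{"claw":1,"dp":[-0.178,0.238,0],"rotation":[0,0,0]},{"claw":1,"dp":[-0.188,0.264,0],"rotation":[0,0,0]}]'
python3 go.py .4957 .0742 .1169 68.5
```

```text
time: 35.08
position: [0.498, 0.0799, 0.1379]
tcp_rot: [-1.364, -0.929, 0.928]
ft_force: [5.0, -0.1, 2.2]
width: 0.014
opt 0 rot [ 0. -0.  0.] rows 1 q6 0.37
opt 180 rot [-0.000e+00  1.571e+00  1.000e-03] rows 17 q6 0.37
dp [-0.0153  0.0526  0.0003] dist mm 22.0
R0 x [0.367 0.93  0.   ] y [ 0.001  0.    -1.   ] z [-0.93   0.367 -0.001] pos [0.498  0.0799 0.1379] t 35.075 F [ 5.  -0.1  2.2] w 0.014
```

Finish lowering, then open and lift straight off.

```bash
python3 -m inch '[{"claw":1,"dp":[-0.008,0.027,0],"rotation":[0,0,0]},{"claw":1,"dp":[-0.015,0.051,0],"rotation":[0,0,0]},{"claw":1,"dp":[-0.015,0.052,0],"rotation":[0,0,0]},{"claw":1,"dp":[-0.015,0.052,0],"rotation":[0,0,0]},{"claw":0.4,"dp":[-0.015,0.052,0],"rotation":[0,0,0]},{"claw":0.3,"dp":[-0.015,0.052,0],"rotation":[0,0,0]},{"claw":0.3,"dp":[-0.015,0.052,0],"rotation":[0,0,0]},{"claw":0.3,"dp":[-0.015,0.052,0],"rotation":[0,0,0]},{"claw":0.3,"dp":[-0.015,-0.05,0],"rotation":[0,0,0]},{"claw":0.3,"dp":[-0.015,-0.15,0],"rotation":[0,0,0]},{"claw":0.3,"dp":[-0.015,-0.28,0],"rotation":[0,0,0]},{"claw":0.3,"dp":[-0.015,-0.28,0],"rotation":[0,0,0]}]'
python3 - <<'E'
from h import *
f=eyes.grab_frame("scene"); S=f["img"][:,:,::-1]; cv2.imwrite("pics/s14.png",cv2.resize(S[90:230,230:400],None,fx=4,fy=4,interpolation=3))
f=eyes.grab_frame("side"); S=f["img"][:,:,::-1]; cv2.imwrite("pics/d14.png",f["img"][:,:,::-1])
f=eyes.grab_frame("wrist"); S=f["img"][:,:,::-1]; cv2.imwrite("pics/w14.png",S)
E
python3 go.py .526 -.33 .2 90
```

```text
time: 36.58
position: [0.4969, 0.0746, 0.2542]
tcp_rot: [-1.368, -0.933, 0.924]
ft_force: [-0.5, 0.2, -1.1]
width: 0.0599
opt 0 rot [-0.001 -0.188 -0.   ] rows 3 q6 0.36
opt 180 rot [ 0.000e+00  1.383e+00 -1.000e-03] rows 15 q6 0.36
dp [-0.9124  0.1243 -0.4431] dist mm 409.0
R0 x [ 0.367  0.93  -0.   ] y [-0.001  0.    -1.   ] z [-0.93   0.367  0.001] pos [0.4951 0.0745 0.2497] t 36.725 F [ 0.3  0.4 -1.3] w 0.06
```

View pics/s14.png

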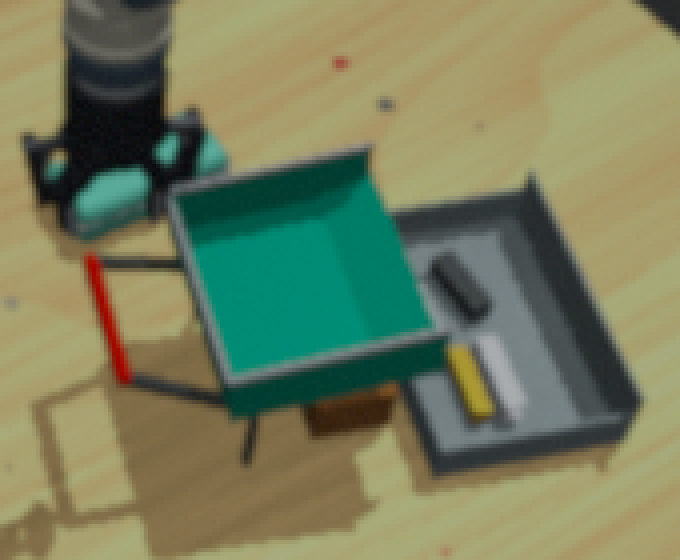

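View pics/d14.png

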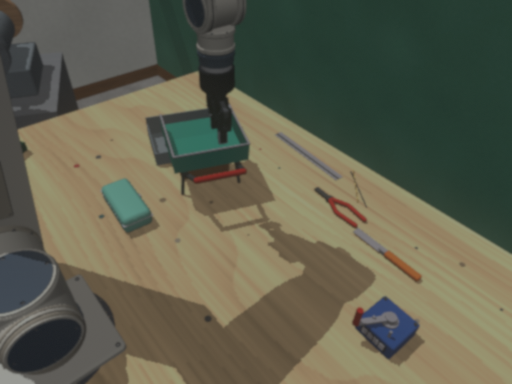

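View pics/w14.png

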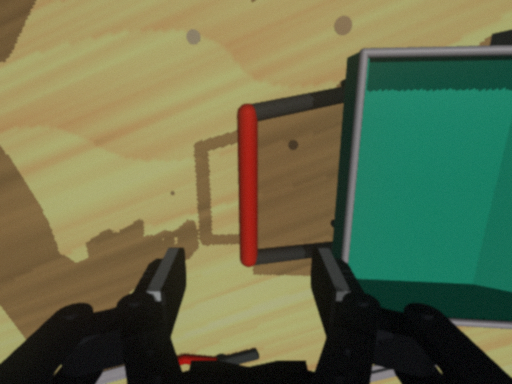

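```bash
python3 -m inch '[{"claw":0.3,"dp":[0.05,-0.12,0],"rotation":[0,0,0]},{"claw":0.3,"dp":[0.2,-0.24,0],"rotation":[0,0,0]},{"claw":0.3,"dp":[0.4,-0.25,0],"rotation":[0,0,0]},{"claw":0.3,"dp":[0.6,-0.25,0.01],"rotation":[0,0,0]},{"claw":0.3,"dp":[0.6,-0.25,0.01],"rotation":[0,0,0]},{"claw":0.3,"dp":[0.6,-0.25,0.01],"rotation":[0,0,0]},{"claw":0.3,"dp":[0.6,-0.25,0.01],"rotation":[0,0,0]}]'
python3 - <<'E'
from h import *
f=eyes.grab_frame("wrist"); S=f["img"][:,:,::-1]; cv2.imwrite("pics/w15.png",S)
E
```

```text
time: 37.6
position: [0.5797, 0.299, 0.349]
tcp_rot: [-1.363, -0.926, 0.93]
ft_force: [-0.6, 0.0, -0.2]
width: 0.0599
```

View pics/w15.png

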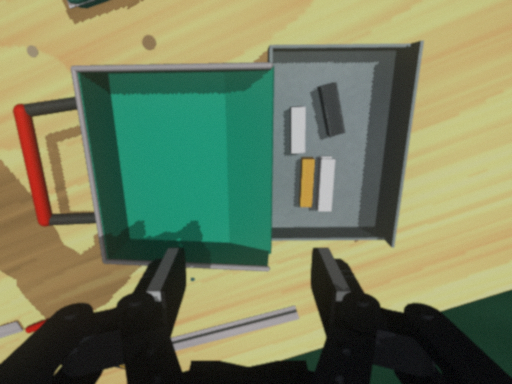

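All four offcuts are in the tray (tube (329,110), short bar (298,130), brass bar (307,182), channel (326,184)); pan empty, barrow down. Now the lever.

```bash
python3 -m inch '[{"claw":0.3,"dp":[-0.15,0,-0.03],"rotation":[0,0,0]},{"claw":0.5,"dp":[-0.3,0,-0.06],"rotation":[0,-0.05,0]},{"claw":1,"dp":[-0.45,0,-0.09],"rotation":[0,-0.1,0]},{"claw":1,"dp":[-0.6,0.05,-0.12],"rotation":[0,-0.15,0]},{"claw":1,"dp":[-0.75,0.1,-0.15],"rotation":[0,-0.188,0]},{"claw":1,"dp":[-0.869,0.12,-0.182],"rotation":[0,-0.188,0]},{"claw":1,"dp":[-0.869,0.12,-0.182],"rotation":[0,-0.188,0]},{"claw":1,"dp":[-0.869,0.12,-0.182],"rotation":[0,-0.188,0]}]'; python3 go.py .489 -.32 .2 90
```

```text
time: 38.65
position: [0.5193, -0.0514, 0.3031]
tcp_rot: [-1.211, -1.208, 1.207]
ft_force: [-0.7, 0.2, 0.3]
width: 0.0003
opt 0 rot [ 0.    -0.001 -0.   ] rows 1 q6 -0.26
opt 180 rot [0.00e+00 1.57e+00 1.00e-03] rows 17 q6 -0.26
dp [-0.6715  0.2576  0.0746] dist mm 289.0
R0 x [ 0.002  1.    -0.   ] y [ 0.001 -0.    -1.   ] z [-1.     0.002 -0.001] pos [ 0.5193 -0.0514  0.3031] t 38.65 F [-0.7  0.2  0.3] w 0.0003
```

```bash
python3 -m inch '[{"claw":1,"dp":[-0.15,0,0.02],"rotation":[0,0,0]},{"claw":1,"dp":[-0.3,0.05,0.04],"rotation":[0,0,0]},{"claw":1,"dp":[-0.45,0.12,0.06],"rotation":[0,0,0]},{"claw":1,"dp":[-0.6,0.2,0.07],"rotation":[0,0,0]},{"claw":1,"dp":[-0.67,0.257,0.075],"rotation":[0,0,0]},{"claw":1,"dp":[-0.67,0.257,0.075],"rotation":[0,0,0]},{"claw":1,"dp":[-0.67,0.257,0.075],"rotation":[0,0,0]},{"claw":1,"dp":[-0.67,0.257,0.075],"rotation":[0,0,0]}]'
python3 - <<'E'
from h import *
f=eyes.grab_frame("wrist"); S=f["img"][:,:,::-1]; cv2.imwrite("pics/w16.png",S)
for n,p in dict(peg=(.494,-.389,.103),piv=(.559,-.426,.06)).items(): print(n,proj(f,p))
E
```

```text
time: 39.65
position: [0.4908, -0.3176, 0.201]
tcp_rot: [-1.21, -1.211, 1.211]
ft_force: [0.7, -0.6, -0.2]
width: -0.0004
peg [157.63173431 199.89461633]
piv [136.72216078 248.82659744]
```

View pics/w16.png

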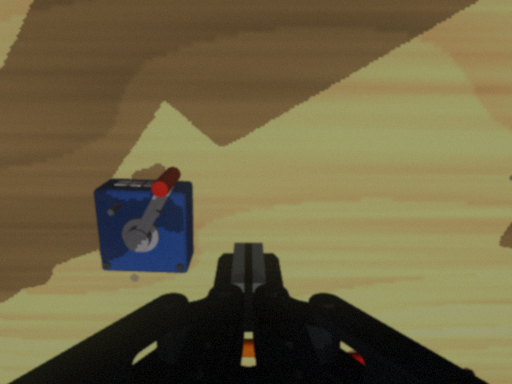

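```bash
python3 - <<'E'
from h import *
f=eyes.grab_frame("wrist"); 
peg=onz(f,161,188,.103);pv=onz(f,142,236,.060);print(peg,pv,np.linalg.norm((peg-pv)[:2]),np.degrees(np.arctan2(*(peg-pv)[[1,0]])))
# box top corners
for uv in((97,190),(193,182),(188,271),(103,269)):print(onz(f,*uv,.045))
g=eyes.grab_frame("scene");o=eyes.grab_frame("side")
print(tri(ray(f,161,188),ray(o,359.5,310)))
E
python3 go.py .486 -.345 .07 90
```

```text
[ 0.48423151 -0.38567808  0.103     ] [ 0.54528103 -0.41963815  0.06      ] 0.06985936108449431 150.9140869828001
[ 0.50425206 -0.46330962  0.045     ]
[ 0.49596972 -0.37105989  0.045     ]
[ 0.59223706 -0.38104128  0.045     ]
[ 0.59024236 -0.46924517  0.045     ]
(array([ 0.48443801, -0.3858665 ,  0.10232403]), np.float64(1.0420220901936557e-06))
opt 0 rot [ 0.     0.001 -0.   ] rows 1 q6 -0.72
opt 180 rot [-1.00e-03 -1.57e+00 -1.00e-03] rows 17 q6 -0.72
dp [-0.0669  0.3262  0.0116] dist mm 133.0
R0 x [-0.001  1.    -0.001] y [ 0.001 -0.001 -1.   ] z [-1.    -0.001 -0.001] pos [ 0.4905 -0.3181  0.2005] t 39.85 F [ 0.5 -0.4 -0.7] w -0.0004
```

```bash
python3 -m inch '[{"claw":1,"dp":[-0.05,0.1,0.026],"rotation":[0,0,0]},{"claw":1,"dp":[-0.05,0.2,0.026],"rotation":[0,0,0]},{"claw":1,"dp":[-0.05,0.3,0.026],"rotation":[0,0,0]},{"claw":1,"dp":[-0.05,0.325,0.026],"rotation":[0,0,0]},{"claw":1,"dp":[-0.05,0.325,0.026],"rotation":[0,0,0]},{"claw":1,"dp":[-0.08,0.325,0.026],"rotation":[0,0,0]},{"claw":1,"dp":[-0.12,0.325,0.026],"rotation":[0,0,0]},{"claw":1,"dp":[-0.16,0.325,0.026],"rotation":[0,0,0]},{"claw":1,"dp":[-0.2,0.325,0.026],"rotation":[0,0,0]},{"claw":1,"dp":[-0.24,0.325,0.026],"rotation":[0,0,0]},{"claw":1,"dp":[-0.26,0.325,0.026],"rotation":[0,0,0]},{"claw":1,"dp":[-0.26,0.325,0.026],"rotation":[0,0,0]}]'
python3 go.py .48 -.435 .07 90
python3 - <<'E'
from h import *
f=eyes.grab_frame("wrist"); S=f["img"][:,:,::-1]; cv2.imwrite("pics/w17.png",S)
f=eyes.grab_frame("side"); S=f["img"][:,:,::-1]; cv2.imwrite("pics/d17.png",cv2.resize(S[230:370,300:480],None,fx=4,fy=4,interpolation=3))
f=eyes.grab_frame("scene"); S=f["img"][:,:,::-1]; cv2.imwrite("pics/s17.png",cv2.resize(S[210:310,80:220],None,fx=5,fy=5,interpolation=3))
E
```

```text
time: 41.35
position: [0.4799, -0.4234, 0.0695]
tcp_rot: [-1.21, -1.209, 1.209]
ft_force: [0.9, 2.8, 1.3]
width: -0.0001
opt 0 rot [ 0. -0.  0.] rows 1 q6 -0.85
opt 180 rot [-0.     1.571  0.   ] rows 17 q6 -0.85
dp [-0.029  -0.0012 -0.0003] dist mm 12.0
R0 x [0. 1. 0.] y [ 0.  0. -1.] z [-1.  0. -0.] pos [ 0.4799 -0.4234  0.0695] t 41.35 F [0.9 2.8 1.3] w -0.0001
```

View pics/d17.png

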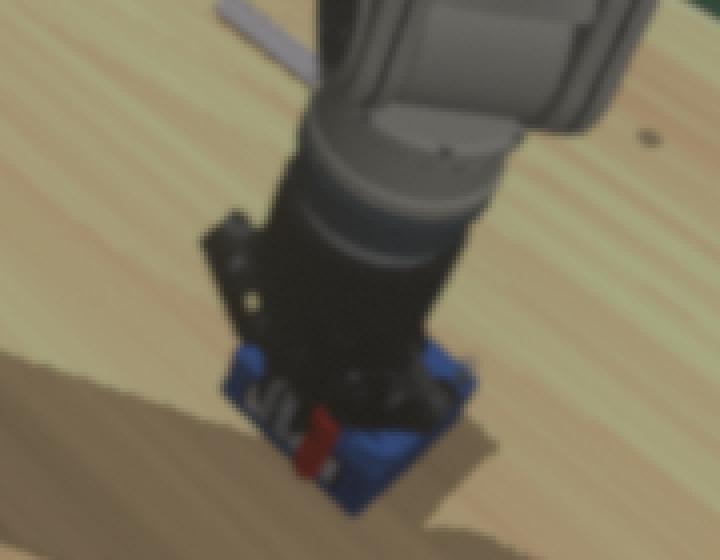

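View pics/s17.png

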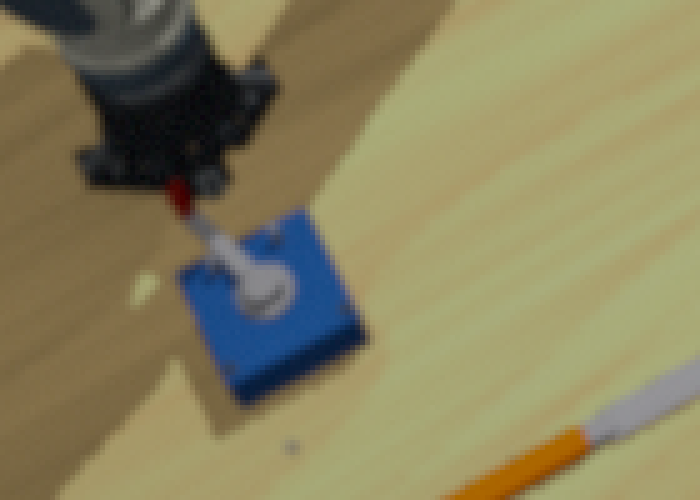

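View pics/w17.png

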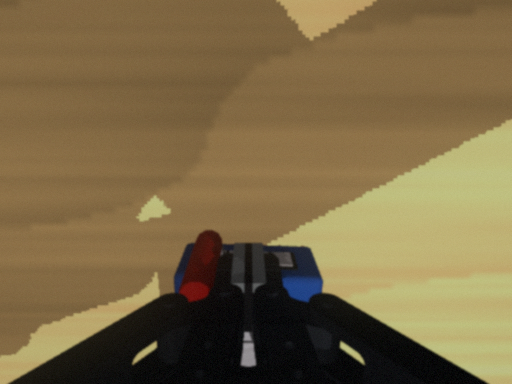

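Lever pushed part-way (force 2.8 N, contact held). Continue in small steps until the stop shows in the force.

```bash
python3 -m inch '[{"claw":1,"dp":[-0.01,0,0],"rotation":[0,0,0]},{"claw":1,"dp":[-0.02,0,0],"rotation":[0,0,0]},{"claw":1,"dp":[-0.03,0,0],"rotation":[0,0,0]},{"claw":1,"dp":[-0.03,0,0],"rotation":[0,0,0]}]'
python3 -m inch '[{"claw":1,"dp":[-0.008,0,0],"rotation":[0,0,0]},{"claw":1,"dp":[-0.008,0,0],"rotation":[0,0,0]},{"claw":1,"dp":[-0.008,0,0],"rotation":[0,0,0]}]'
```

```text
time: 42.0
position: [0.4799, -0.435, 0.0697]
tcp_rot: [-1.209, -1.21, 1.209]
ft_force: [3.3, 4.2, 0.8]
width: 0.0
time: 42.38
position: [0.48, -0.4376, 0.0697]
tcp_rot: [-1.209, -1.21, 1.209]
ft_force: [3.9, 4.9, 0.5]
width: -0.0003
```

```bash
python3 -m inch '[{"claw":1,"dp":[-0.008,0,0],"rotation":[0,0,0]},{"claw":1,"dp":[-0.008,0,0],"rotation":[0,0,0]},{"claw":1,"dp":[-0.008,0,0],"rotation":[0,0,0]}]'
python3 -m inch '[{"claw":1,"dp":[-0.008,0,0],"rotation":[0,0,0]},{"claw":1,"dp":[-0.008,0,0],"rotation":[0,0,0]},{"claw":1,"dp":[-0.008,0,0],"rotation":[0,0,0]}]'
python3 - <<'E'
from h import *
f=eyes.grab_frame("wrist"); S=f["img"][:,:,::-1]; cv2.imwrite("pics/w18.png",S)
f=eyes.grab_frame("scene"); S=f["img"][:,:,::-1]; cv2.imwrite("pics/s18.png",cv2.resize(S[210:310,80:220],None,fx=5,fy=5,interpolation=3))
E
```

```text
time: 42.75
position: [0.48, -0.4381, 0.0696]
tcp_rot: [-1.204, -1.213, 1.207]
ft_force: [4.0, 16.6, 4.2]
width: -0.0002
time: 43.12
position: [0.4799, -0.4384, 0.0694]
tcp_rot: [-1.2, -1.216, 1.205]
ft_force: [3.6, 29.9, 8.8]
width: -0.0002
```

View pics/w18.png

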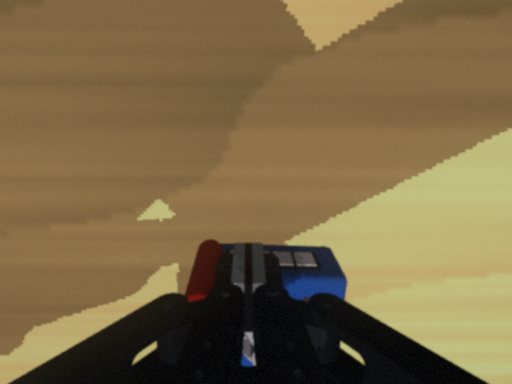

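View pics/s18.png

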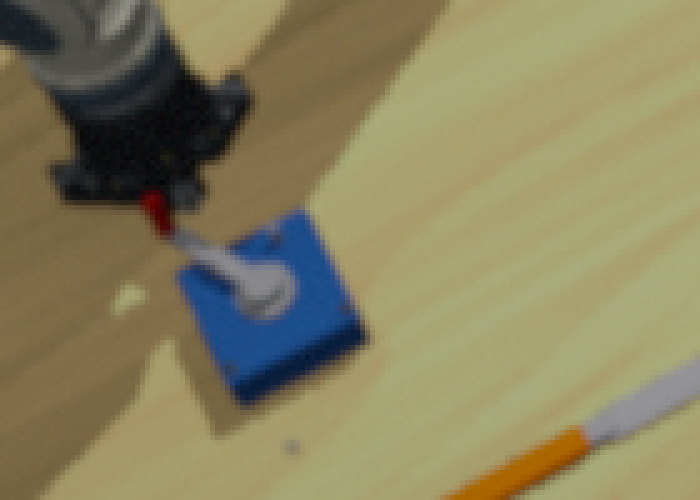

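The stop is reached: TCP stays at y = −0.438 while force rises to 30 N. Back off.

```bash
python3 -m inch '[{"claw":1,"dp":[0.02,0,0],"rotation":[0,0,0]},{"claw":1,"dp":[0.06,0,0],"rotation":[0,0,0]},{"claw":1,"dp":[0.12,0,0],"rotation":[0,0,0]},{"claw":1,"dp":[0.19,0,0],"rotation":[0,0,0]},{"claw":1,"dp":[0.27,0,0],"rotation":[0,0,0]},{"claw":1,"dp":[0.35,0,0],"rotation":[0,0,0]},{"claw":1,"dp":[0.4,-0.1,0],"rotation":[0,0,0]},{"claw":1,"dp":[0.45,-0.25,0],"rotation":[0,0,0]},{"claw":1,"dp":[0.5,-0.4,0],"rotation":[0,0,0]},{"claw":1,"dp":[0.5,-0.4,0],"rotation":[0,0,0]},{"claw":1,"dp":[0.5,-0.4,0],"rotation":[0,0,0]}]'
python3 - <<'E'
from h import *
f=eyes.grab_frame("scene"); S=f["img"][:,:,::-1]; cv2.imwrite("pics/s19.png",S)
f=eyes.grab_frame("side"); S=f["img"][:,:,::-1]; cv2.imwrite("pics/d19.png",S)
E
```

```text
time: 44.6
position: [0.4795, -0.2445, 0.2297]
tcp_rot: [-1.21, -1.209, 1.21]
ft_force: [-0.5, 0.5, -1.1]
width: 0.0001
```

View pics/s19.png

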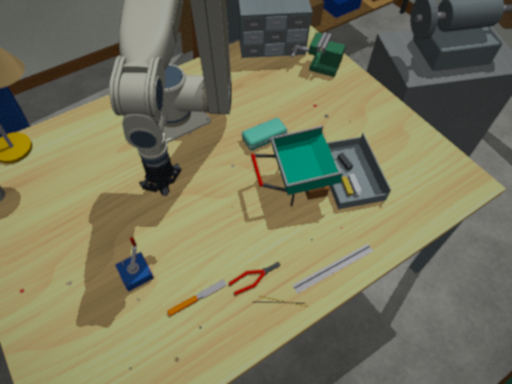

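View pics/d19.png

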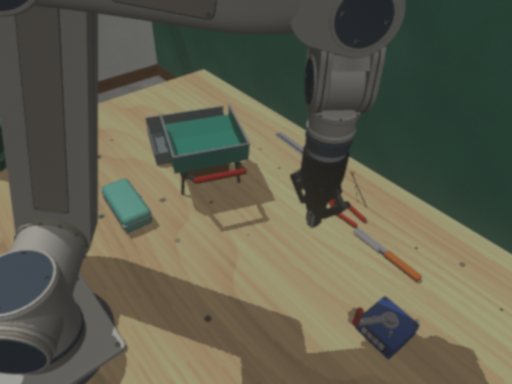

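Lever is back at rest (peg at scene (131,240), as at the start), the barrow is down with an empty pan, and the tools lie where they were.

```bash
python3 -c "
from station import job
print(job.finish_job())"
```

```text
the job is handed in; nothing more can be done
None
```

The job is done and handed in at about 45 s of the 210 s allowed; the hand-in reported no verdict.

- **Offcuts:** Only four were on the bench: the short aluminium bar, the channel, the brass square bar and the steel tube. I saw no flat bar or I-beam in any camera view.
- **Tipping:** I loaded the four into the pan and lifted the handle to its stop at about 1.3 rad. After that I lowered the barrow onto its legs and let go. A wrist picture afterwards showed the pan empty and all four pieces in the scrap tray.
- **Tally lever:** I pushed it until it would move no further. The tool stayed at y = −0.438 while the force rose to 30 N. The last pictures show the lever back at its rest position.
- **Pliers, scraper and tool case:** They look unmoved in the last pictures.

No check failed. The first camera estimate of the lever's position was about 1 cm off in x, so I corrected it with the wrist camera before pushing.

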